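Lock the spent battery packs away in the battery safe

TASK

Clear away the spent battery packs: tip the ones in the red-handled scoop tray out into the open yellow battery safe, put the loose packs from the mat in as well, and stand the empty tray back on the mat. Then shut the lid down over the stud and lock it: slide the hairpin clip through the stud's cross hole, above the lid's tongue, until the sprung leg snaps shut round the stud, and let go. Leave the beacon and the two reels alone.

Things in the scene. Friction and masses are not known exactly. Their poses are not given: they have to be found in the camera images.
- safe: yellow steel battery safe, an open-topped box fixed on the mat (2 mm thick), 240 mm (x) by 170 mm (y), 115 mm high, walls and floor 5 mm, origin at the centre of its underside. Lid hinged along the top of its -y side. On its +y side a ledge (70 mm along x, 52 mm out, top at z 111 mm) carries an upright steel stud, 24 mm diameter, axis at x 0, y +110 mm, top at z 165 mm
- safe_floor (a point): centre of the safe's inner floor, 5 mm above its underside
- stud_hole (a point): centre of the cross hole drilled through the stud parallel to the safe's x axis, 10 mm wide and high, mouths rounded (safe frame: x 0, y +110, z 142 mm); axes are the safe's. With the lid shut it is 21 mm above the top of the lid and its tongue
- lid (a joint): lid hinge angle, rad: 0 = shut flat on the rim, 1.57 = upright, stop at 1.7. Stiff friction hinge: the lid stays where it is left and must be pushed all the way down, about 4 N at 140 mm from the hinge, pressing on its outer face. Upright, its tongue reaches about 350 mm above the mat
- lid_hinge (a point): midpoint of the hinge line, in the plane of the lid's underside (safe frame: x 0, y -85, z 115 mm); x axis along the hinge, y axis from hinge to free edge, z axis out of the lid's outer face
- lid_edge (a point): middle of the lid's free edge, 170 mm from the hinge, halfway through its thickness; the lid is a yellow plate 240 mm (x) by 170 mm (y), 6 mm thick, with a slotted steel tongue 70 mm wide reaching 60 mm beyond this edge, which drops over the stud as the lid shuts; axes as lid_hinge
- clip: hairpin clip of bright 6 mm round wire, 139 mm long, lying flat, 55 g, usable either way up. Origin on its underside, under clip_seat. Straight leg along x at y 0, tip at x +52. Bow (the closed end, to be gripped) from x -87 to -56 with two parallel sides, 24 mm over the outside (y -3 to +21). Sprung leg on the +y side: see clip_leg
- clip_seat (a point): point on the axis of the clip's straight leg that must come to the middle of the cross hole, 3 mm above the clip's underside; axes of the clip (straight leg points along +x)
- clip_grip (a point): middle of the clip's bow at mid wire height (clip frame x -68, y +9, z 3 mm); pinch the bow here across the clip's y
- clip_leg (a joint): spring angle of the clip's sprung leg, rad: 0 = at rest, below 0.05 hugging the stud, stop at 0.35. From the bow (x -56, y 18) the leg runs to a hollow at x 0 that fits the outside of the stud, then a waist at x +15 (y 6.4) and a flared tip at x +38, y +20 mm. The waist spreads to about 0.1 as it passes the stud (push of 5 to 10 N), then snaps shut
- tray: black smooth plastic scoop tray, 160 mm long (x), 116 mm wide (y), floor 3 mm thick, side walls 39 mm high, rear wall (+x) 45 mm high, front end (-x) open without a lip; 180 g; origin at the centre of its underside. Packs slide on it from about 20 to 25 degrees of tip
- tray_lip (a point): middle of the tray's open front edge (tray frame x -80, y 0, z 3 mm)
- tray_handle (a point): grip point of the tray's red upright stub handle on its rear wall (tray frame x +85, y 0, z 78 mm); 14 mm thick along the tray's x, 46 mm wide along y, top 100 mm above the tray's underside; pinched from above across its thickness
- pack1: spent battery pack in coloured shrink wrap with a white band, 66 mm long (x), 36 mm wide (y), 20 mm thick (z), 90 g; origin at the centre of its underside; starts in the scoop tray; two to four of these are present
- pack2: spent battery pack in coloured shrink wrap with a white band, 66 mm long (x), 36 mm wide (y), 20 mm thick (z), 90 g; origin at the centre of its underside; starts in the scoop tray; two to four of these are present
- pack3: spent battery pack in coloured shrink wrap with a white band, 66 mm long (x), 36 mm wide (y), 20 mm thick (z), 90 g; origin at the centre of its underside; starts in the scoop tray; two to four of these are present
- pack4: spent battery pack in coloured shrink wrap with a white band, 66 mm long (x), 36 mm wide (y), 20 mm thick (z), 90 g; origin at the centre of its underside; starts in the scoop tray; two to four of these are present
- stray1: spent battery pack in coloured shrink wrap with a white band, 66 mm long (x), 36 mm wide (y), 20 mm thick (z), 90 g; origin at the centre of its underside; starts loose on the mat; two or three of these are present
- stray2: spent battery pack in coloured shrink wrap with a white band, 66 mm long (x), 36 mm wide (y), 20 mm thick (z), 90 g; origin at the centre of its underside; starts loose on the mat; two or three of these are present
- stray3: spent battery pack in coloured shrink wrap with a white band, 66 mm long (x), 36 mm wide (y), 20 mm thick (z), 90 g; origin at the centre of its underside; starts loose on the mat; two or three of these are present
- beacon: black and yellow hand-held radio beacon, 125 x 72 x 28 mm, flat on the mat, origin at the centre of its underside; leave alone
- solder_reel: reel of bright solder, 60 mm diameter, 50 mm high, origin at the centre of its underside; leave alone
- wire_reel: reel of yellow wire, 72 mm diameter, 55 mm high, origin at the centre of its underside; leave alone

How it is judged:
By the outcome, as a careful person would: the job done as asked, in the order asked, and still so for the second after the job is handed in, with the robot touching nothing.
Of pack1, pack2, pack3, pack4 only 2 to 4 are there at a start; the rules pass over those that are not, and their reading is None.
Of stray1, stray2, stray3 only 2 to 3 are there at a start; the rules pass over those that are not, and their reading is None.
At some moment in a run one of stray1, stray2, stray3, clip may be knocked a few centimetres aside while the robot is not near it.
It also fails if it takes over 210 s, if anything falls off the work surface, if the arm or the gripper's body presses on something with over 40 N, if the wrist force passes 120 N, or if a joint passes its speed limit or range.

ROBOT

A 6-joint arm with a two-finger parallel gripper is mounted at the origin on the work surface. World frame = base frame: x ahead of the robot, y to its left, z up, the work surface at z = 0. Lengths are in m, angles in rad, forces in N, time in s.
With the tool pointing down it reaches from about 0.25 to 0.725 m from the base axis. Payload 4 kg.
Tool frame: the origin (TCP) lies midway between the tips of the shut fingers; the grasp point (between the pads) lies 19 mm behind it; z points along the fingers, y is the direction in which the jaws open and shut (so a half turn about z gives the same grasp; the last joint's range is limited). The gripper opens to 85 mm and grips with 20 to 120 N. Pads are 22 mm wide; open, the fingers measure 114 mm over their backs; the gripper's body (76 mm by 85 mm) begins 54 mm behind the grasp point. The pads swing forward as they close: fully open they stand 13 mm farther back than shut.
Start: joints at [1.123, 0.241, 0.005, 1.335, 0, 1.571], TCP at [0.216, 0.451, 0.231] pointing down, gripper open.
Joint ranges: [-2.72, 2.72], [-1.05, 1.87], [-1.09, 1.28], [-1.99, 2.15], [-1.42, 1.44], [-3.14, 3.14]. Speed limits (rad/s): [2.79, 2.79, 3.14, 3.14, 3.14, 3.14].

INTERFACE

Orientations are given as a unit quaternion [x, y, z, w].
In Python, from workcell import get_obs, camera, camera_model, job_done, masks_of gives the robot as it stands.
- The arm moves only by the tool jog_arm, never from a script. Its argument "deltas" is a list that holds one entry, the list of rows, each a list of 7 numbers: the shift along the tool's x, y, z in mm, then the turn, a rotation vector about the tool's x, y, z in degrees, then the finger opening in mm, from 0 to 85.4. A call has 1 to 5 rows; each row shifts and turns the pose as measured when the row begins, along the tool's axes as they then stand; what a row does not reach is not made up. A row lasts 1/10 s, in which the tool goes at most 50 mm and 8.59 degrees, less where a joint would pass 70% of its speed; a pose out of reach is approached as far as the arm can. A call with a gripper value outside its range is refused whole. The fingers move at their own pace and stop on an object; the grip force is fixed at half the most. Time passes only in rows, so rows that do not move let the fingers close. It gives the time, the measured TCP pose, the force and the opening at its end, in the units of the state.
- get_obs(): the state, without advancing time (a new reading comes with each control period).
- camera(name): name is "scene" or "top" or "wrist"; returns the picture (420x560x3 uint8, red, green, blue); there is no depth.
- camera_model(name): a dict with "fovy" (degrees; the focal length in pixels is half the picture's height over the tangent of half this angle, whatever the lens; pixels are square), "cx", "cy" (the principal point, pixels), "pose" (4x4, takes a point from camera to world coordinates); the wrist camera has in their place "T_tool_cam" (4x4, takes a point from camera to tool coordinates, whose origin is the TCP and whose axes are the flange's). Camera axes: x right, y down, z forward; pixel columns grow to the right and rows downward; lengths in m; the calibration is good to about 2 mm. The wrist camera is an equidistant fisheye: a pixel r from the principal point sees the ray r / f radians off the axis. A picture is of the moment at which its call begins: read the wrist's pose just before it. camera_model takes no time and is no camera call.
- job_done(): hands the job in, once; it reports no verdict.
Trained networks look in the newest picture that a camera, given by its name, has taken for a name from the list of things; names that differ only in an ending like _2 or _b are one class to them, and where a whole thing is asked for, a point or a joint stands for the part that bears it (a point fixed in the world has none). Each returns a list of dicts, best first, with "conf" (0 to 1); they miss things now and then, are a little off and sometimes report something else, mostly with a low value. They report only what shows in the picture. A call takes as long as a camera call.
- masks_of(target, camera): "pixels" (420x560 bool, what is visible of it) and "at" ([column, row] in pixels, amid what is visible of it).
The state is a dict: "clock": time; "joint_pos": joint angles; "joint_vel": joint speeds; "tau": joint torques, N m; "eef_pos": TCP position; "tool_rot": TCP orientation; "ft_force": force on the tool from outside, world axes, zero at the start; "ft_torque": the same for the moment, N m; "grip_width": finger opening in m.
Only numpy, scipy, OpenCV 4.12 (cv2) and the standard library are available. Lean on these libraries where they do the work, as an engineer would, in place of code of your own. Each camera call takes 0.05 s, during which the arm holds its last target. There are 200 camera calls.

## Working session

There is one attempt and no reset: what is moved stays moved. The work goes in short steps, Python scripts to look and compute and a tool call to move; the robot and the scene stay as the last step left them, time stands still between calls to the robot, and variables do not carry over. Pictures are saved under pics/ and viewed, about 12 in all and at most 16, crops included, and the job is handed in when it is done.

Besides the shell and the picture viewer there is one more tool, called after "Call:" as name([rows], argument=value, ...), one row to a line, values as JSON. jog_arm: Moves the arm, as the interface text tells. Its arguments: {"type":"object","properties":{"deltas":{"type":"array"}},"required":["deltas"]}

```bash
ls; mkdir -p pics
cat > h.py <<'E'
import numpy as np, cv2
from workcell import *
from scipy.spatial.transform import Rotation as R
def ray(name,px,obs=None):
    m=camera_model(name); f=210/np.tan(np.radians(m["fovy"])/2)
    px=np.atleast_2d(np.array(px,float)); d=(px-[m["cx"],m["cy"]])
    if name=="wrist":
        r=np.linalg.norm(d,axis=1)+1e-9; th=r/f
        v=np.c_[d/r[:,None]*np.sin(th)[:,None],np.cos(th)]
        o=obs or get_obs(); T=np.eye(4); T[:3,:3]=R.from_quat(o["tool_rot"]).as_matrix(); T[:3,3]=o["eef_pos"]
        P=T@np.array(m["T_tool_cam"])
    else:
        v=np.c_[d/f,np.ones(len(d))]; P=np.array(m["pose"])
    return P[:3,3], v@P[:3,:3].T
def onz(name,px,z,obs=None):
    c,v=ray(name,px,obs); return c+v*((z-c[2])/v[:,2])[:,None]
def proj(name,X,obs=None):
    m=camera_model(name); f=210/np.tan(np.radians(m["fovy"])/2); X=np.atleast_2d(X)
    if name=="wrist":
        o=obs or get_obs(); T=np.eye(4); T[:3,:3]=R.from_quat(o["tool_rot"]).as_matrix(); T[:3,3]=o["eef_pos"]
        P=T@np.array(m["T_tool_cam"])
    else: P=np.array(m["pose"])
    c=(X-P[:3,3])@P[:3,:3]
    if name=="wrist":
        rr=np.linalg.norm(c[:,:2],axis=1)+1e-12; th=np.arctan2(rr,c[:,2])
        return np.array([m["cx"],m["cy"]])+c[:,:2]/rr[:,None]*(th*f)[:,None]
    return np.array([m["cx"],m["cy"]])+f*c[:,:2]/c[:,2:]
def save(name,fn,im=None):
    im=camera(name) if im is None else im
    cv2.imwrite("pics/"+fn,cv2.cvtColor(im,cv2.COLOR_RGB2BGR)); return im
def rect(mask,name,z,obs=None):
    c=max(cv2.findContours(mask.astype(np.uint8),cv2.RETR_EXTERNAL,cv2.CHAIN_APPROX_NONE)[0],key=cv2.contourArea)[:,0]
    w=onz(name,c,z,obs)[:,:2]
    (x,y),(a,b),t=cv2.minAreaRect((w*1000).astype(np.float32))
    if a<b: a,b,t=b,a,t+90
    return round(x),round(y),round(a),round(b),round((t+90)%180-90)
E
python3 - <<'E'
from h import *
o=get_obs(); print({k:np.round(v,3) for k,v in o.items()})
for n in("scene","top","wrist"):
    m=camera_model(n);print(n,m["fovy"],m["cx"],m["cy"],np.round(m.get("pose",m.get("T_tool_cam")),3).tolist())
a=save("scene","s0.png");b=save("top","t0.png")
for t in["safe","lid","clip","tray","pack1","stray1","beacon","solder_reel","wire_reel","tray_handle"]:
    for n in("top","scene"):
        print(t,n,[(round(d["conf"],2),np.round(d["at"]).tolist(),int(d["pixels"].sum()),rect(d["pixels"],n,0.002+.02)if n=="top" and d["pixels"].sum()>20 else "") for d in masks_of(t,n)])
E
```

```text
pics
{'clock': np.float64(0.0), 'joint_pos': array([1.123, 0.241, 0.004, 1.335, 0.   , 1.571]), 'joint_vel': array([ 0.   ,  0.   ,  0.001, -0.   , -0.   ,  0.   ]), 'tau': array([-2.0000e-03, -3.7232e+01,  2.5241e+01,  1.7000e-02,  0.0000e+00,
        0.0000e+00]), 'eef_pos': array([0.216, 0.45 , 0.23 ]), 'tool_rot': array([ 0.222,  0.975, -0.001, -0.   ]), 'ft_force': array([ 0.623, -0.228, -0.63 ]), 'ft_torque': array([-0.035, -0.005,  0.003]), 'grip_width': np.float64(0.085)}
scene 55.35354531540617 288.09082143956414 215.63825427877808 [[0.79, 0.325, -0.52, 1.123], [0.613, -0.412, 0.674, -0.717], [0.005, -0.851, -0.525, 0.666], [0.0, 0.0, 0.0, 1.0]]
top 44.00888968435632 279.7075381468436 209.7177287382483 [[-0.008, -0.997, 0.072, 0.465], [-1.0, 0.009, 0.017, -0.02], [-0.018, -0.072, -0.997, 1.283], [0.0, 0.0, 0.0, 1.0]]
wrist 65.70646984690485 282.73082604430755 211.13716457420023 [[-0.0, -0.965, -0.263, 0.067], [1.0, -0.0, -0.0, 0.001], [0.0, -0.263, 0.965, -0.142], [0.0, 0.0, 0.0, 1.0]]
safe top [(0.74, [365.0, 184.0], 10562, (635, -190, 303, 279, 4)), (0.24, [180.0, 287.0], 
[... 1056 characters left out ...]
7, 69, 37, -12))]
stray1 scene [(0.75, [335.0, 264.0], 297, ''), (0.45, [270.0, 216.0], 35, ''), (0.38, [244.0, 257.0], 13447, '')]
beacon top [(0.7, [445.0, 267.0], 1515, (414, -395, 122, 73, 23)), (0.28, [288.0, 254.0], 392, (447, -15, 66, 35, -15))]
beacon scene [(0.8, [132.0, 300.0], 1499, '')]
solder_reel top [(0.87, [179.0, 285.0], 567, (375, 238, 65, 60, -90))]
solder_reel scene [(0.73, [286.0, 188.0], 300, ''), (0.7, [305.0, 232.0], 165, '')]
wire_reel top [(0.97, [160.0, 138.0], 798, (730, 292, 84, 70, 51))]
wire_reel scene [(0.41, [233.0, 233.0], 7525, '')]
tray_handle top [(0.98, [156.0, 193.0], 2451, (586, 289, 195, 124, -71))]
tray_handle scene [(0.92, [350.0, 198.0], 1022, '')]
```

View pics/s0.png

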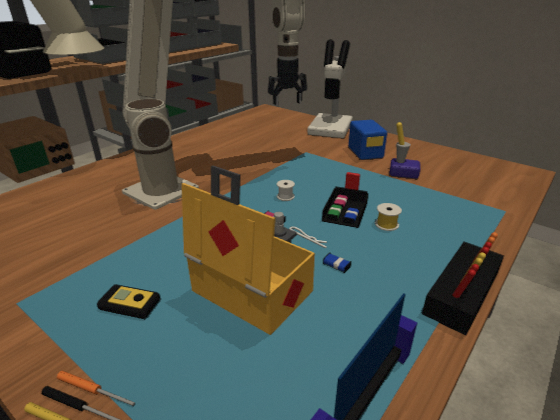

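View pics/t0.png

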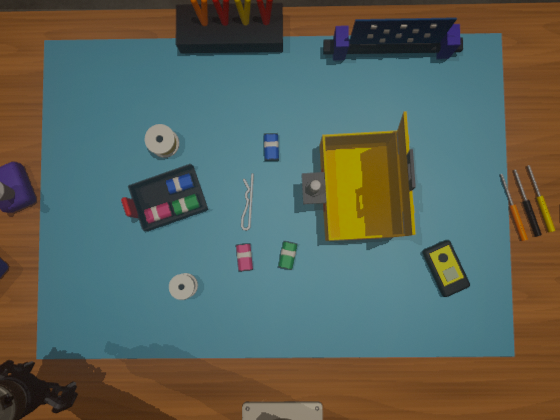

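Run:
```python
import cv2
im=cv2.imread("pics/t0.png")
a=cv2.resize(im[105:255,225:425],(800,600),interpolation=cv2.INTER_CUBIC);cv2.imwrite("pics/c1.png",a)
b=cv2.resize(im[120:240,115:215],(700,840),interpolation=cv2.INTER_CUBIC);cv2.imwrite("pics/c2.png",cv2.resize(im[150:240,115:225],(733,600),interpolation=cv2.INTER_CUBIC))
```

```text
(no output)
```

View pics/c1.png

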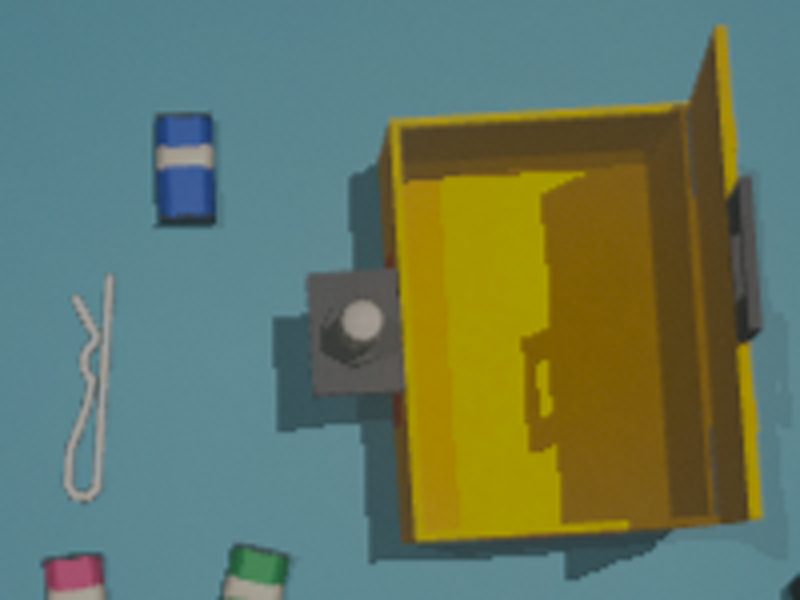

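View pics/c2.png

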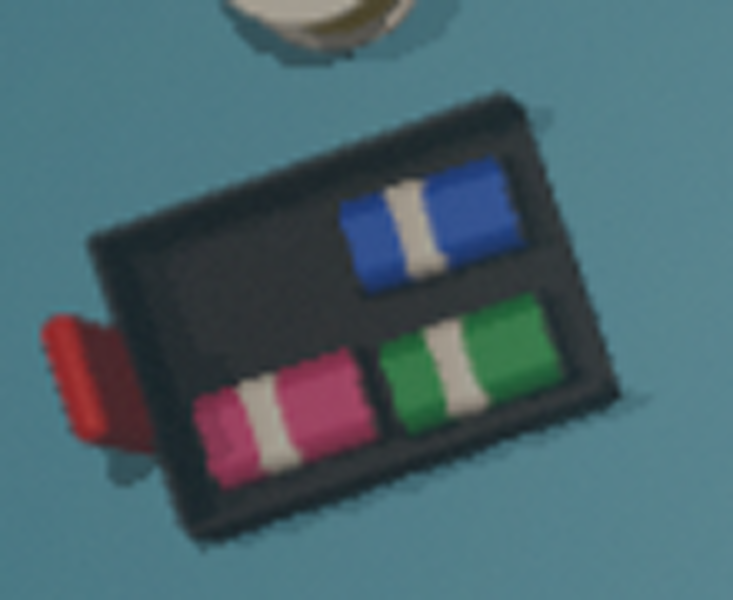

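Run:
```python
from h import *
c1=lambda *p:np.array(p)/4.+[225,105]; c2=lambda *p:np.array(p)/6.667+[115,150]
w=lambda p,z:np.round(onz("top",p,z)[:,:2]*1000,1)
a=w(c1((390,118),(413,542),(688,103),(708,528)),.117);print("rim",a.tolist())
print("yaw safe",np.degrees(np.arctan2(*(a[0]-a[1])[::-1])), np.linalg.norm(a[0]-a[1]))
print("stud",w(c1((361,320)),.167))
t=w(c1((111,275),(97,490),(82,500)),.005);print("clip",t.tolist(),np.degrees(np.arctan2(*(t[0]-t[1])[::-1])),np.linalg.norm(t[0]-t[1]))
print("handle",w(c2((74,378),(43,330),(72,315),(105,425),(80,442)),.102).tolist())
print("rear",w(c2((92,238),(200,545)),.047).tolist(),"front",w(c2((515,97),(620,395)),.041).tolist())
```

```text
rim [[720.2, -98.4], [479.9, -108.0], [726.9, -267.1], [486.4, -272.4]]
yaw safe 2.287753395110702 240.49168384790363
stud [[599.1 -77.9]]
clip [[648.1, 68.2], [514.8, 77.4], [508.7, 86.6]] -3.948136502174837 133.617102198783
handle [[561.1, 352.3], [577.8, 363.3], [582.8, 353.3], [544.8, 341.4], [539.0, 350.0]]
rear [[616.1, 363.9], [505.1, 323.5]] front [[666.8, 212.1], [558.1, 173.7]]
```

```bash
cat >> h.py <<'E'
from scipy.spatial.transform import Slerp
def Rdown(deg,tilt=0):
    "jaw axis azimuth deg; tilt about tool x, deg"
    a=np.radians(deg); y=np.array([np.cos(a),np.sin(a),0]); z=np.array([0,0,-1.])
    return R.from_matrix(np.c_[np.cross(y,z),y,z])*R.from_rotvec([np.radians(tilt),0,0])
def plan(p,Rt,grip,n=None,step=45,dr=8.4):
    "rows in tool axes from here to TCP p (mm), orientation Rt"
    o=get_obs(); p0=np.array(o["eef_pos"])*1000; R0=R.from_quat(o["tool_rot"]); p=np.array(p,float)
    n=n or int(max(1,np.ceil(np.linalg.norm(p-p0)/step),np.ceil(np.degrees((R0.inv()*Rt).magnitude())/dr)))
    s=Slerp([0,1],R.concatenate([R0,Rt])); rows=[]
    for i in range(n):
        A,B=s(i/n),s((i+1)/n)
        d=A.inv().apply((p-p0)/n); r=np.degrees((A.inv()*B).as_rotvec())
        rows.append([round(float(v),1)+0 for v in [*d,*r]]+[grip])
    print("plan n=%d dist %.0f rot %.0f"%(n,np.linalg.norm(p-p0),np.degrees((R0.inv()*Rt).magnitude())))
    for i in range(0,n,5): print(rows[i:i+5])
def st():
    o=get_obs(); r=R.from_quat(o["tool_rot"]).as_matrix()
    print("t%.1f p"%o["clock"],np.round(np.array(o["eef_pos"])*1000,1),"y",np.round(r[:,1],2),"z",np.round(r[:,2],2),"q",np.round(o["joint_pos"],2),"F",np.round(o["ft_force"],1),"w%.1f"%(o["grip_width"]*1000))
E
python3 -c "
from h import *
plan([560,350,150],Rdown(109),85)"
```

```text
plan n=9 dist 367 rot 45
[[-39.2, 6.4, 9.0, 0.0, 0.0, -5.0, 85], [-39.7, 3.0, 9.0, 0.0, 0.0, -5.0, 85], [-39.8, -0.4, 9.0, 0.0, 0.0, -5.0, 85], [-39.6, -3.9, 9.0, 0.0, 0.0, -5.0, 85], [-39.1, -7.3, 9.0, 0.0, 0.0, -5.0, 85]]
[[-38.3, -10.6, 9.0, 0.0, 0.0, -5.0, 85], [-37.3, -13.9, 9.0, 0.0, 0.0, -5.0, 85], [-35.9, -17.1, 9.0, 0.0, 0.0, -5.0, 85], [-34.3, -20.1, 9.0, 0.0, 0.0, -5.0, 85]]
```

Call:
jog_arm([
  [[-39, 6, 9, 0, 0, -5, 85], [-40, 3, 9, 0, 0, -5, 85], [-40, 0, 9, 0, 0, -5, 85], [-40, -4, 9, 0, 0, -5, 85], [-39, -7, 9, 0, 0, -5, 85]],
])

```text
clock: 1.6
eef_pos: [0.4105, 0.3993, 0.1873]
tool_rot: [-0.009, 1.0, 0.003, 0.001]
ft_force: [0.3, 0.7, -0.2]
grip_width: 0.0848
```

Call:
jog_arm([
  [[-38, -11, 9, 0, 0, -5, 85], [-37, -14, 9, 0, 0, -5, 85], [-36, -17, 9, 0, 0, -5, 85], [-34, -20, 9, 0, 0, -5, 85]],
])

```text
clock: 2.0
eef_pos: [0.5704, 0.358, 0.1497]
tool_rot: [-0.19, 0.982, 0.003, 0.002]
ft_force: [0.1, 1.6, 0.0]
grip_width: 0.0849
```

```bash
python3 -c "
from h import *
st(); plan([559,349,120],Rdown(109),85,step=40)
o=get_obs(); im=save('wrist','w1.png')
for t in ['tray_handle','tray','stray1','clip']: print(t,[(round(d['conf'],2),np.round(d['at'])) for d in masks_of(t,'wrist')])
print(proj('wrist',[[.559,.349,.102],[.5865,.268,.005]],o))
"
```

```text
t2.0 p [570.4 358.  149.7] y [-0.37  0.93  0.01] z [ 0.    0.01 -1.  ] q [0.56 0.63 0.39 1.32 0.   0.18] F [0.1 1.6 0. ] w84.9
plan n=1 dist 33 rot 3
[[14.0, -4.3, 29.6, 0.3, 0.2, 2.9, 85]]
tray_handle [(0.64, array([217., 208.]))]
tray [(0.86, array([217., 210.]))]
stray1 [(0.63, array([72., 12.])), (0.53, array([9., 8.]))]
clip [(0.6, array([ 35., 106.])), (0.53, array([152., 211.])), (0.33, array([220., 208.]))]
[[274.23345453 212.22297736]
 [183.5764125  178.91399935]]
```

Call:
jog_arm([
  [[14, -4, 20, 0, 0, 3, 85], [0, 0, 10, 0, 0, 0, 85]],
])

```text
clock: 2.45
eef_pos: [0.5556, 0.3519, 0.1222]
tool_rot: [-0.162, 0.987, 0.004, 0.003]
ft_force: [-0.2, -0.1, -0.9]
grip_width: 0.0849
```

```bash
python3 -c "
from h import *
st(); o=get_obs(); im=save('wrist','w1.png')
h=cv2.cvtColor(im,cv2.COLOR_RGB2HSV); m=((h[...,0]<8)|(h[...,0]>172))&(h[...,1]>140)&(h[...,2]>60)
n,l,s,c=cv2.connectedComponentsWithStats(m.astype(np.uint8)); print(s[1:][s[1:,4]>80],c[1:][s[1:,4]>80])
print(proj('wrist',[[.559,.349,.102]],o))
"
```

```text
t2.5 p [555.6 351.9 122.2] y [-0.32  0.95  0.01] z [ 0.    0.01 -1.  ] q [0.56 0.61 0.28 1.23 0.01 0.24] F [-0.2 -0.1 -0.9] w84.9
[[ 269  192   25  105 2365]] [[280.92008457 246.16321353]]
[[273.94894364 254.77235386]]
```

View pics/w1.png

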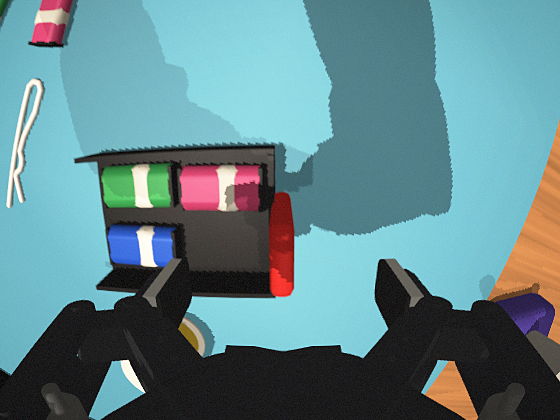

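```bash
python3 -c "
from h import *
o=get_obs(); p=onz('wrist',[[283,245]],.100,o)[0]*1000; print(p)
plan([p[0],p[1],62],Rdown(109),85,step=25)
"
```

```text
[553.5139218  352.96448786 100.        ]
plan n=3 dist 60 rot 1
[[1.1, 0.2, 19.9, 0.2, 0.2, -0.1, 85], [1.0, 0.3, 19.9, 0.2, 0.2, -0.1, 85], [1.0, 0.3, 19.9, 0.2, 0.2, -0.1, 85]]
```

Call:
jog_arm([
  [[1, 0, 20, 0, 0, 0, 85], [0, 0, 20, 0, 0, 0, 85], [0, 0, 15, 0, 0, 0, 85], [0, 0, 5, 0, 0, 0, 85], [0, 0, 0, 0, 0, 0, 0]],
])

```text
clock: 3.0
eef_pos: [0.5565, 0.3603, 0.0674]
tool_rot: [-0.168, 0.986, 0.007, 0.009]
ft_force: [0.2, -0.5, -0.2]
grip_width: 0.0728
```

Call:
jog_arm([
  [[0, 0, 0, 0, 0, 0, 0], [0, 0, 0, 0, 0, 0, 0], [0, 0, 0, 0, 0, 0, 0], [0, 0, 0, 0, 0, 0, 0], [0, 0, 0, 0, 0, 0, 0]],
])

```text
clock: 3.5
eef_pos: [0.5586, 0.3613, 0.0722]
tool_rot: [-0.169, 0.986, 0.008, 0.012]
ft_force: [-0.8, 0.3, -0.7]
grip_width: 0.0135
```

```bash
python3 -c "
from h import *
st()"
```

```text
t3.5 p [558.6 361.3  72.2] y [-0.33  0.94  0.01] z [ 0.02  0.02 -1.  ] q [0.57 0.64 0.21 1.1  0.   0.23] F [-0.8  0.3 -0.7] w13.5
```

Call:
jog_arm([
  [[0, 0, 0, 0, 0, 0, 35], [0, 0, 3, 0, 0, 0, 35], [0, 0, 6, -1, 1, 0, 35], [0, 0, 6, 0, 0, 0, 35], [0, 0, 2, 0, 0, 0, 35]],
])

```text
clock: 4.0
eef_pos: [0.5592, 0.3628, 0.0543]
tool_rot: [-0.169, 0.985, 0.017, 0.002]
ft_force: [0.6, 0.3, 0.2]
grip_width: 0.035
```

Call:
jog_arm([
  [[0, 0, 1, 0, 0, 0, 0], [0, 0, 1, 0, 0, 0, 0], [0, 0, 1, 0, 0, 0, 0], [0, 0, 1, 0, 0, 0, 0]],
])

```text
clock: 4.4
eef_pos: [0.5597, 0.3621, 0.0528]
tool_rot: [-0.169, 0.986, 0.014, 0.003]
ft_force: [-1.8, 0.1, 6.3]
grip_width: 0.0133
```

```bash
python3 -c "
from h import *
st()"
```

```text
t4.4 p [559.7 362.1  52.8] y [-0.33  0.94  0.03] z [ 0.    0.03 -1.  ] q [0.56 0.67 0.2  1.09 0.02 0.22] F [-1.8  0.1  6.3] w13.3
```

```bash
cat >> h.py <<'E'
def safe(x,y,z): # safe frame mm -> world mm
    a=np.radians(2.3); c,s=np.cos(a),np.sin(a); return np.array([603.5+c*x-s*y,-188+s*x+c*y,z+2])
LIP=np.array([0,-165,48.])
E
python3 -c "
from h import *
Rt=Rdown(92,5); p=safe(0,40,205)-Rt.apply(LIP); print(p)
o=get_obs()
print('lift');plan([555,362,255],Rdown(105,5),0,step=25)
for t in(-15,-30,-42):
  Rt=Rdown(92,t); print(t, safe(0,30,140)-Rt.apply(LIP))
"
```

```text
[596.01222266  20.42069712 240.43664796]
lift
plan n=9 dist 202 rot 8
[[0.2, 0.8, -22.5, 0.7, 0.1, 0.5, 0], [0.3, 0.5, -22.5, 0.7, 0.1, 0.5, 0], [0.3, 0.2, -22.5, 0.7, 0.1, 0.5, 0], [0.4, -0.1, -22.5, 0.7, 0.1, 0.5, 0], [0.4, -0.4, -22.5, 0.7, 0.1, 0.5, 0]]
[[0.4, -0.7, -22.5, 0.7, 0.1, 0.5, 0], [0.4, -1.0, -22.4, 0.7, 0.1, 0.5, 0], [0.5, -1.3, -22.4, 0.7, 0.1, 0.5, 0], [0.5, -1.5, -22.4, 0.7, 0.1, 0.5, 0]]
-15 [597.16740998 -11.15924165 231.0695821 ]
-30 [598.14669878 -39.20240365 266.06921938]
-42 [599.13761989 -67.57867158 288.07750167]
```

Call:
jog_arm([
  [[0, 0, -12, 0, 0, 0, 0], [0, 0, -22, 0.7, 0, 0.5, 0], [0, 0, -22, 0.7, 0, 0.5, 0], [0, 0, -22, 0.7, 0, 0.5, 0], [0, 0, -22, 0.7, 0, 0.5, 0]],
])

```text
clock: 4.9
eef_pos: [0.5533, 0.3584, 0.1482]
tool_rot: [-0.151, 0.989, -0.012, -0.002]
ft_force: [0.3, 0.1, -5.7]
grip_width: 0.0133
```

Call:
jog_arm([
  [[0, 0, -22, 0.7, 0, 0.5, 0], [0, 0, -22, 0.7, 0, 0.5, 0], [0, 0, -22, 0.7, 0, 0.5, 0], [0, -1, -22, 0.7, 0, 0.5, 0], [0, -1, -12, 0.7, 0, 0.5, 0]],
])

```text
clock: 5.4
eef_pos: [0.5507, 0.3618, 0.2508]
tool_rot: [-0.129, 0.991, -0.041, -0.001]
ft_force: [0.1, 1.2, -3.7]
grip_width: 0.013
```

```bash
python3 -c "
from h import *
st(); plan([596,20,250],Rdown(92,5),0,step=22)
im=save('scene','s1.png')[100:320,180:480]
cv2.imwrite('pics/s1.png',cv2.cvtColor(cv2.resize(im,None,fx=2.5,fy=2.5),cv2.COLOR_RGB2BGR))"
```

```text
t5.4 p [550.7 361.8 250.8] y [-0.25  0.96 -0.08] z [ 0.01 -0.08 -1.  ] q [ 0.61  0.61  0.62  1.62 -0.07  0.36] F [ 0.1  1.2 -3.7] w13.0
plan n=16 dist 345 rot 13
[[2.7, -21.3, 1.8, 0.0, 0.0, 0.8, 0], [2.4, -21.3, 1.8, 0.0, 0.0, 0.8, 0], [2.1, -21.4, 1.8, 0.0, 0.0, 0.8, 0], [1.8, -21.4, 1.8, 0.0, 0.0, 0.8, 0], [1.5, -21.4, 1.9, 0.0, 0.0, 0.8, 0]]
[[1.2, -21.4, 1.9, 0.0, 0.0, 0.8, 0], [0.9, -21.4, 1.9, 0.0, 0.0, 0.8, 0], [0.6, -21.5, 1.9, 0.0, 0.0, 0.8, 0], [0.3, -21.5, 1.9, 0.0, 0.0, 0.8, 0], [0.0, -21.5, 1.9, 0.0, 0.0, 0.8, 0]]
[[-0.3, -21.5, 1.9, 0.0, 0.0, 0.8, 0], [-0.6, -21.5, 1.9, 0.0, 0.0, 0.8, 0], [-0.9, -21.4, 1.9, 0.0, 0.0, 0.8, 0], [-1.2, -21.4, 1.9, 0.0, 0.0, 0.8, 0], [-1.5, -21.4, 1.9, 0.0, 0.0, 0.8, 0]]
[[-1.8, -21.4, 1.9, 0.0, 0.0, 0.8, 0]]
```

View pics/s1.png

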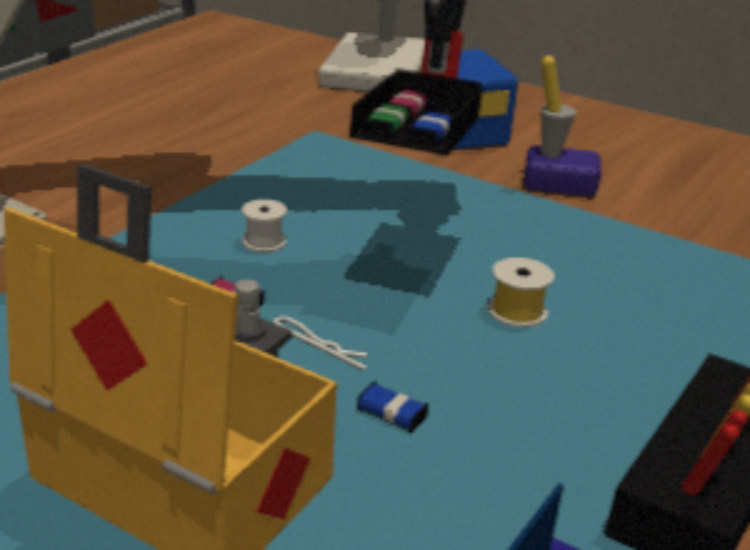

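The tray is held level with all three packs in it. I'll carry it over now.

Call:
jog_arm([
  [[1, -8, 1, 0, 0, 0.8, 0], [2, -15, 1, 0, 0, 0.8, 0], [2, -21, 2, 0, 0, 0.8, 0], [2, -21, 2, 0, 0, 0.8, 0], [2, -21, 2, 0, 0, 0.8, 0]],
])

```text
clock: 5.95
eef_pos: [0.5588, 0.272, 0.2451]
tool_rot: [-0.093, 0.995, -0.041, -0.004]
ft_force: [0.0, -0.3, -4.4]
grip_width: 0.0133
```

Call:
jog_arm([
  [[1, -21, 2, 0, 0, 0.8, 0], [1, -21, 2, 0, 0, 0.8, 0], [1, -21, 2, 0, 0, 0.8, 0], [0, -21, 2, 0, 0, 0.8, 0], [0, -21, 2, 0, 0, 0.8, 0]],
])

```text
clock: 6.45
eef_pos: [0.567, 0.1535, 0.2363]
tool_rot: [-0.053, 0.998, -0.043, -0.01]
ft_force: [-0.5, -0.0, -5.1]
grip_width: 0.0139
```

Call:
jog_arm([
  [[0, -21, 2, 0, 0, 0.8, 0], [-1, -21, 2, 0, 0, 0.8, 0], [-1, -21, 2, 0, 0, 0.8, 0], [-1, -15, 1, 0, 0, 0.8, 0], [-1, -8, 1, 0, 0, 0, 0]],
])

```text
clock: 6.95
eef_pos: [0.5713, 0.0545, 0.2292]
tool_rot: [-0.018, 0.999, -0.044, -0.015]
ft_force: [0.0, 0.2, -5.6]
grip_width: 0.0132
```

```bash
python3 -c "
from h import *
st(); R1=R.from_quat(get_obs()['tool_rot']); print(np.array(get_obs()['eef_pos'])*1000+R1.apply(LIP))
Rt=Rdown(92,-5); plan(safe(0,40,210)-Rt.apply(LIP),Rt,0,step=20,dr=5)
"
```

```text
t7.0 p [571.3  54.5 229.2] y [-0.04  1.   -0.09] z [-0.03 -0.09 -1.  ] q [ 0.14  0.42  0.26  1.44 -0.08  0.1 ] F [ 0.   0.2 -5.6] w13.2
[ 576.16321131 -114.02304009  195.98430158]
plan n=4 dist 67 rot 10
[[-5.5, -11.8, -10.4, -2.5, -0.5, 0.0, 0], [-5.6, -11.3, -10.9, -2.5, -0.5, 0.0, 0], [-5.7, -10.8, -11.3, -2.5, -0.5, 0.0, 0], [-5.8, -10.3, -11.7, -2.5, -0.5, 0.0, 0]]
```

Call:
jog_arm([
  [[-6, -14, -12, -2.5, -0.5, 0, 0], [-6, -14, -12, -2.5, -0.5, 0, 0], [-6, -14, -12, -2.5, -0.5, 0, 0], [-6, -13, -12, -2.5, 0, 0, 0], [-6, -10, -12, -2.5, 0, 0, 0]],
])

```text
clock: 7.45
eef_pos: [0.6012, -0.0108, 0.2856]
tool_rot: [-0.019, 0.997, 0.07, -0.009]
ft_force: [-0.2, 0.5, -3.9]
grip_width: 0.0137
```

```bash
python3 -c "
from h import *
st(); R1=R.from_quat(get_obs()['tool_rot']); print(np.array(get_obs()['eef_pos'])*1000+R1.apply(LIP))
Rt=Rdown(92,-30); plan(safe(0,20,155)-Rt.apply(LIP),Rt,0,step=20,dr=4)
"
```

```text
t7.5 p [601.2 -10.8 285.6] y [-0.04  0.99  0.14] z [-0.02  0.14 -0.99] q [-0.09  0.47  0.46  1.6   0.14 -0.13] F [-0.2  0.5 -3.9] w13.7
[ 606.35726073 -167.41007915  215.11120034]
plan n=6 dist 39 rot 22
[[0.7, -6.4, -0.1, -3.7, -0.2, 0.0, 0], [0.7, -6.4, -0.5, -3.7, -0.2, 0.0, 0], [0.7, -6.4, -1.0, -3.7, -0.2, 0.0, 0], [0.7, -6.3, -1.4, -3.7, -0.2, 0.0, 0], [0.7, -6.2, -1.8, -3.7, -0.2, 0.0, 0]]
[[0.7, -6.1, -2.2, -3.7, -0.2, 0.0, 0]]
```

Call:
jog_arm([
  [[1, -6, 0, -4, 0, 0, 0], [1, -6, 0, -4, 0, 0, 0], [1, -6, -1, -4, 0, 0, 0], [1, -6, -1, -4, 0, 0, 0], [1, -6, -2, -4, 0, 0, 0]],
])

```text
clock: 7.95
eef_pos: [0.598, -0.0443, 0.2821]
tool_rot: [-0.019, 0.969, 0.245, -0.01]
ft_force: [0.5, -0.1, -4.6]
grip_width: 0.0129
```

```bash
python3 -c "
from h import *
st(); R1=R.from_quat(get_obs()['tool_rot']); print(np.array(get_obs()['eef_pos'])*1000+R1.apply(LIP))
Rt=Rdown(92,-44); plan(safe(0,20,155)-Rt.apply(LIP),Rt,0,step=20,dr=4)
"
```

```text
t8.0 p [598.  -44.3 282.1] y [-0.03  0.88  0.48] z [-0.03  0.48 -0.88] q [-0.3   0.56  0.52  1.72  0.46 -0.39] F [ 0.5 -0.1 -4.6] w12.9
[ 601.93624738 -166.51835777  161.37575822]
plan n=4 dist 45 rot 16
[[0.0, -5.6, -9.9, -3.9, -0.2, 0.0, 0], [0.0, -4.9, -10.2, -3.9, -0.2, 0.0, 0], [0.0, -4.2, -10.5, -3.9, -0.2, 0.0, 0], [-0.1, -3.5, -10.8, -3.9, -0.2, 0.0, 0]]
```

Call:
jog_arm([
  [[0, -5, -10, -4, 0, 0, 0], [0, -5, -10, -4, 0, 0, 0], [0, -4, -10, -4, 0, 0, 0], [0, -4, -10, -4, 0, 0, 0], [0, 0, 0, 0, 0, 0, 0]],
])

```text
clock: 8.45
eef_pos: [0.5981, -0.0877, 0.3004]
tool_rot: [-0.017, 0.925, 0.38, -0.015]
ft_force: [-0.4, -0.4, -2.9]
grip_width: 0.0134
```

Call:
jog_arm([
  [[0, 0, 0, 0, 0, 0, 0], [0, 0, 0, 0, 0, 0, 0], [0, 0, 0, 0, 0, 0, 0], [0, 0, 0, 0, 0, 0, 0], [0, 0, 0, 0, 0, 0, 0]],
])

```text
clock: 8.95
eef_pos: [0.5983, -0.0851, 0.3026]
tool_rot: [-0.02, 0.926, 0.376, -0.014]
ft_force: [0.3, 0.1, -2.5]
grip_width: 0.013
```

```bash
python3 -c "
from h import *
st(); R1=R.from_quat(get_obs()['tool_rot']); print(np.array(get_obs()['eef_pos'])*1000+R1.apply(LIP))
a=camera('scene')[80:300,170:390]; b=camera('top')[80:300,220:440]
im=cv2.resize(np.hstack([a,b]),(800,400)); cv2.imwrite('pics/d1.png',cv2.cvtColor(im,cv2.COLOR_RGB2BGR))
print([(round(d['conf'],2),np.round(d['at'])) for d in masks_of('pack1','top')])"
```

```text
t8.9 p [598.3 -85.1 302.6] y [-0.03  0.72  0.7 ] z [-0.04  0.7  -0.72] q [-0.45  0.74  0.73  2.01  0.65 -0.65] F [ 0.3  0.1 -2.5] w13.0
[ 600.88679436 -169.79668837  153.07281878]
[(0.74, array([366., 191.])), (0.59, array([383., 197.]))]
```

View pics/d1.png

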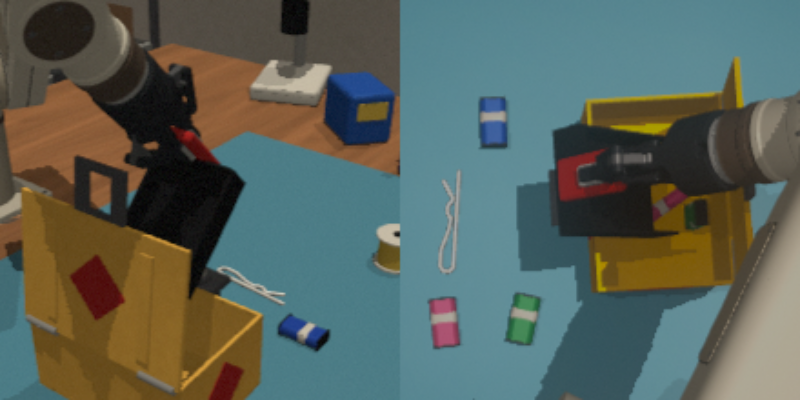

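Call:
jog_arm([
  [[0, 21, -22, 0, 0, 0, 0], [0, 28, -28, 1, 0, 0, 0], [0, 28, -24, 4, 0, 0, 0], [0, 28, -15, 6, 0, 0, 0], [0, 28, -10, 7, 0, 0, 0]],
])

```text
clock: 9.6
eef_pos: [0.5893, -0.0461, 0.4388]
tool_rot: [-0.01, 0.975, 0.221, -0.008]
ft_force: [0.5, 1.4, -3.0]
grip_width: 0.0134
```

```bash
python3 -c "
from h import *
st(); R1=R.from_quat(get_obs()['tool_rot']); print(np.array(get_obs()['eef_pos'])*1000+R1.apply(LIP))
plan([570,200,200],Rdown(102,0),0,step=40)
"
```

```text
t9.6 p [589.3 -46.1 438.8] y [-0.02  0.9   0.43] z [-0.02  0.43 -0.9 ] q [-0.29  0.61  1.03  2.15  0.42 -0.34] F [ 0.5  1.4 -3. ] w13.4
[ 590.91922275 -174.2518236   324.25049928]
plan n=9 dist 343 rot 28
[[1.3, 13.3, 35.8, 2.8, 0.2, -1.2, 0], [0.8, 15.0, 35.1, 2.8, 0.2, -1.2, 0], [0.4, 16.8, 34.3, 2.8, 0.2, -1.2, 0], [-0.1, 18.4, 33.4, 2.8, 0.2, -1.2, 0], [-0.6, 20.1, 32.5, 2.8, 0.2, -1.2, 0]]
[[-1.2, 21.6, 31.4, 2.8, 0.2, -1.2, 0], [-1.7, 23.1, 30.3, 2.8, 0.2, -1.2, 0], [-2.3, 24.6, 29.1, 2.8, 0.2, -1.2, 0], [-2.9, 25.9, 27.9, 2.8, 0.2, -1.2, 0]]
```

Call:
jog_arm([
  [[1, 20, 30, 2.8, 0, -1.2, 0], [1, 20, 33, 2.8, 0, -1.2, 0], [0, 20, 34, 2.8, 0, -1.2, 0], [0, 20, 33, 2.8, 0, -1.2, 0], [-1, 20, 32, 2.8, 0, -1.2, 0]],
])

```text
clock: 10.1
eef_pos: [0.5861, 0.1072, 0.3334]
tool_rot: [-0.064, 0.993, 0.094, 0.025]
ft_force: [-0.0, -0.0, -1.9]
grip_width: 0.0133
```

Call:
jog_arm([
  [[-1, 24, 25, 2.8, 0, -1.2, 0], [-1, 28, 20, 2.8, 0, -1.2, 0], [-2, 30, 15, 2.8, 0, -1.2, 0], [-3, 40, 10, 2.8, 0, -1.2, 0], [-3, 40, 0, 0, 0, -1.2, 0]],
])

```text
clock: 10.6
eef_pos: [0.5641, 0.2831, 0.2691]
tool_rot: [-0.115, 0.993, -0.009, 0.03]
ft_force: [0.5, -0.4, -1.7]
grip_width: 0.0133
```

```bash
python3 -c "
from h import *
st(); plan([558,360,90],Rdown(109,0),0,step=35)
"
```

```text
t10.6 p [564.1 283.1 269.1] y [-0.23  0.97 -0.02] z [ 0.06 -0.01 -1.  ] q [ 0.48  0.46  0.42  1.48 -0.04  0.25] F [ 0.5 -0.4 -1.7] w13.3
plan n=6 dist 195 rot 7
[[-0.2, 13.4, 29.6, -0.3, 0.5, -1.0, 0], [-0.7, 13.3, 29.7, -0.3, 0.5, -1.0, 0], [-1.2, 13.1, 29.7, -0.3, 0.5, -1.0, 0], [-1.7, 13.0, 29.8, -0.3, 0.5, -1.0, 0], [-2.2, 12.8, 29.8, -0.3, 0.5, -1.0, 0]]
[[-2.7, 12.6, 29.8, -0.3, 0.5, -1.0, 0]]
```

Call:
jog_arm([
  [[0, 13, 25, 0, 0.7, -1, 0], [-1, 13, 28, 0, 0.7, -1, 0], [-1, 13, 30, 0, 0.7, -1, 0], [-2, 13, 30, 0, 0.7, -1, 0], [-2, 13, 25, 0, 0.7, -1, 0]],
])

```text
clock: 11.1
eef_pos: [0.5543, 0.3578, 0.1301]
tool_rot: [-0.164, 0.986, -0.009, 0.001]
ft_force: [0.2, -0.4, -2.6]
grip_width: 0.0132
```

Call:
jog_arm([
  [[-1, 12, 15, 0, 0, -1, 0], [0, 0, 0, 0, 0, 0, 0]],
])

```text
clock: 11.3
eef_pos: [0.5475, 0.37, 0.1088]
tool_rot: [-0.174, 0.985, -0.01, -0.005]
ft_force: [0.1, 0.1, -1.4]
grip_width: 0.0136
```

```bash
python3 -c "
from h import *
st(); plan([558,360,58],Rdown(109,-1),0,step=10)
"
```

```text
t11.3 p [547.5 370.  108.8] y [-0.34  0.94 -0.02] z [-0.01 -0.02 -1.  ] q [ 0.6   0.64  0.3   1.25 -0.01  0.25] F [ 0.1  0.1 -1.4] w13.6
plan n=6 dist 53 rot 2
[[-1.2, -2.0, 8.5, -0.3, -0.1, 0.2, 0], [-1.2, -2.1, 8.5, -0.3, -0.1, 0.2, 0], [-1.1, -2.1, 8.5, -0.3, -0.1, 0.2, 0], [-1.1, -2.2, 8.5, -0.3, -0.1, 0.2, 0], [-1.1, -2.2, 8.4, -0.3, -0.1, 0.2, 0]]
[[-1.1, -2.2, 8.4, -0.3, -0.1, 0.2, 0]]
```

Call:
jog_arm([
  [[-1, -2, 12, -0.8, 0, 0, 0], [-1, -2, 12, -0.8, 0, 0, 0], [-1, -2, 10, -0.8, 0, 0, 0], [-1, -2, 8, -0.3, 0, 0, 0], [0, 0, 5, 0, 0, 0, 0]],
])

```text
clock: 11.8
eef_pos: [0.5563, 0.364, 0.0653]
tool_rot: [-0.174, 0.985, 0.017, -0.005]
ft_force: [-0.1, 0.5, -0.8]
grip_width: 0.0133
```

```bash
python3 -c "
from h import *
st()"
```

```text
t11.8 p [556.3 364.   65.3] y [-0.34  0.94  0.03] z [-0.02  0.03 -1.  ] q [0.56 0.67 0.23 1.13 0.03 0.21] F [-0.1  0.5 -0.8] w13.3
```

Call:
jog_arm([
  [[0, 0, 5, 0, 0, 0, 0], [0, 0, 4, 0, 0, 0, 0], [0, 0, 3, 0, 0, 0, 0], [0, 0, 2, 0, 0, 0, 0]],
])

```text
clock: 12.2
eef_pos: [0.5578, 0.3652, 0.0545]
tool_rot: [-0.173, 0.985, 0.017, -0.002]
ft_force: [-3.2, -0.9, 7.1]
grip_width: 0.0131
```

```bash
python3 -c "
from h import *
st()"
```

```text
t12.2 p [557.8 365.2  54.5] y [-0.34  0.94  0.03] z [-0.01  0.03 -1.  ] q [0.56 0.68 0.22 1.1  0.03 0.22] F [-3.2 -0.9  7.1] w13.1
```

Contact at the expected height, so I'll release, rise and look at the whole scene.

Call:
jog_arm([
  [[0, 0, 0, 0, 0, 0, 50], [0, 0, 0, 0, 0, 0, 50], [0, 0, 0, 0, 0, 0, 50], [0, 0, -20, 0, 0, 0, 50], [0, 0, -40, 0, 0, 0, 85]],
])

```text
clock: 12.7
eef_pos: [0.5552, 0.3623, 0.1103]
tool_rot: [-0.174, 0.985, 0.015, -0.007]
ft_force: [0.8, 0.4, 1.3]
grip_width: 0.0631
```

Call:
jog_arm([
  [[0, -20, -40, 0, 0, 0, 85], [0, -40, -30, 0, 0, 0, 85], [0, -40, -20, 0, 0, 0, 85], [0, -45, 0, 0, 0, 4, 85]],
])

```text
clock: 13.1
eef_pos: [0.6089, 0.2283, 0.2052]
tool_rot: [-0.145, 0.989, 0.017, -0.001]
ft_force: [1.9, 0.7, 0.4]
grip_width: 0.0848
```

```bash
python3 -c "
from h import *
st(); im=camera('top')
cv2.imwrite('pics/t2.png',cv2.cvtColor(cv2.resize(im[110:290,110:430],(800,450),interpolation=cv2.INTER_CUBIC),cv2.COLOR_RGB2BGR))
for t in['stray1','pack1','clip','tray']: print(t,[(round(d['conf'],2),np.round(d['at']).tolist(),rect(d['pixels'],'top',.022)) for d in masks_of(t,'top')])
"
```

```text
t13.1 p [608.9 228.3 205.2] y [-0.29  0.96  0.03] z [-0.01  0.03 -1.  ] q [0.34 0.56 0.41 1.42 0.03 0.05] F [1.9 0.7 0.4] w84.8
stray1 [(0.94, [245.0, 256.0], (444, 89, 65, 36, 6)), (0.88, [273.0, 145.0], (713, 23, 67, 37, 0)), (0.7, [287.0, 253.0], (447, -16, 67, 39, -13))]
pack1 [(0.69, [380.0, 177.0], (633, -248, 42, 29, -1)), (0.5, [365.0, 196.0], (596, -205, 71, 19, -56)), (0.48, [383.0, 197.0], (587, -247, 37, 29, -1))]
clip [(0.63, [251.0, 190.0], (612, 78, 27, 17, 0)), (0.5, [163.0, 135.0], (737, 283, 85, 47, 45))]
tray [(0.81, [182.0, 197.0], (590, 243, 96, 79, 19)), (0.56, [164.0, 135.0], (738, 284, 90, 50, 41))]
```

View pics/t2.png

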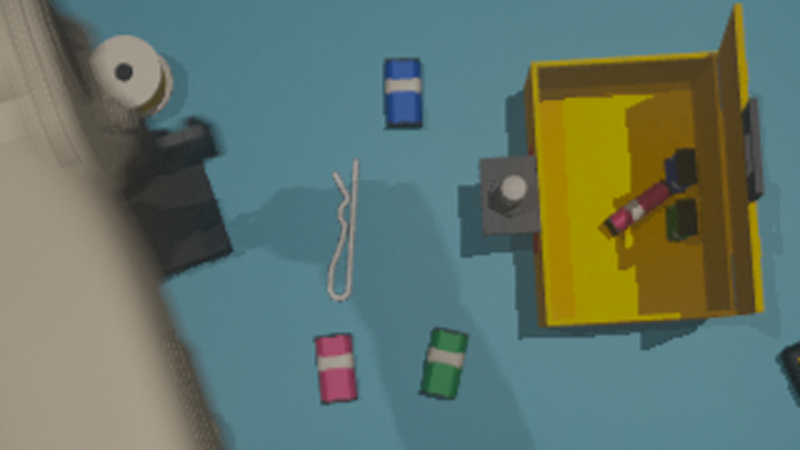

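```bash
python3 -c "
from h import *
plan([713,23,80],Rdown(90),70,step=42)
"
```

```text
plan n=7 dist 260 rot 17
[[-6.3, -32.9, 16.0, 0.3, -0.1, 2.4, 70], [-7.7, -32.6, 16.2, 0.3, -0.1, 2.4, 70], [-9.0, -32.1, 16.4, 0.3, -0.1, 2.4, 70], [-10.3, -31.7, 16.5, 0.3, -0.1, 2.4, 70], [-11.5, -31.1, 16.7, 0.3, -0.1, 2.4, 70]]
[[-12.8, -30.6, 16.9, 0.3, -0.1, 2.4, 70], [-14.0, -29.9, 17.0, 0.3, -0.1, 2.4, 70]]
```

Call:
jog_arm([
  [[-6, -33, 16, 0.3, 0, 2.4, 70], [-8, -33, 16, 0.3, 0, 2.4, 70], [-9, -32, 16, 0.3, 0, 2.4, 70], [-10, -32, 16, 0.3, 0, 2.4, 70], [-12, -31, 16, 0.3, 0, 2.4, 70]],
])

```text
clock: 13.85
eef_pos: [0.6833, 0.0919, 0.1147]
tool_rot: [-0.048, 0.999, 0.004, -0.004]
ft_force: [1.4, 0.3, -0.5]
grip_width: 0.0699
```

Call:
jog_arm([
  [[-13, -30, 17, 0.3, 0, 2.4, 70], [-14, -30, 17, 0.3, 0, 2.4, 70], [0, 0, 0, 0, 0, 0, 70]],
])

```text
clock: 14.15
eef_pos: [0.7135, 0.0343, 0.0724]
tool_rot: [-0.006, 1.0, -0.001, -0.008]
ft_force: [-0.2, -0.1, -0.7]
grip_width: 0.0704
```

```bash
cat >> h.py <<'E'
def near(pt,grip,z=5,hsv=None):
    "wrist look at the pack nearest pt (mm); print its rect and the plan down"
    o=get_obs(); camera("wrist"); st()
    ds=[]
    for d in masks_of("stray1","wrist"):
        if d["pixels"].sum()<150: continue
        r=rect(d["pixels"],"wrist",.02,o); ds.append((np.hypot(r[0]-pt[0],r[1]-pt[1]),round(d["conf"],2),r))
    for d in sorted(ds)[:3]: print(d)
E
python3 -c "
from h import *
near((713,23),70); plan([713,23,6],Rdown(90),70,step=20)
"
```

```text
t14.2 p [713.2  36.7  73.6] y [-0.01  1.   -0.  ] z [-0.02 -0.   -1.  ] q [ 0.05  0.78  0.46  1.27 -0.    0.04] F [-0.2  0.5 -0.3] w70.0
(np.float64(1.0), 0.68, (713, 22, 69, 34, 1))
plan n=4 dist 71 rot 1
[[0.0, -3.7, 17.3, 0.0, -0.2, 0.2, 70], [0.0, -3.7, 17.3, 0.0, -0.2, 0.2, 70], [0.1, -3.7, 17.3, 0.0, -0.2, 0.2, 70], [0.1, -3.7, 17.3, 0.0, -0.2, 0.2, 70]]
```

Call:
jog_arm([
  [[0, -13, 10, 0, 0, 0, 70], [0, -3, 18, 0, 0, 0, 70], [0, 0, 18, 0, 0, 0, 70], [0, 0, 14, 0, 0, 0, 70], [0, 0, 5, 0, 0, 0, 70]],
])

```text
clock: 14.75
eef_pos: [0.7144, 0.0281, 0.0122]
tool_rot: [-0.014, 1.0, -0.0, -0.003]
ft_force: [0.8, -0.3, -0.4]
grip_width: 0.07
```

```bash
python3 -c "
from h import *
st(); plan([713,22,6],Rdown(90),70,step=20)
"
```

```text
t14.8 p [714.4  28.1  12.2] y [-0.03  1.   -0.  ] z [-0.01 -0.   -1.  ] q [ 0.04  0.82  0.38  1.13 -0.    0.01] F [ 0.8 -0.3 -0.4] w70.0
plan n=1 dist 9 rot 2
[[1.5, -6.0, 6.3, 0.0, -0.3, 1.6, 70]]
```

Call:
jog_arm([
  [[1, -6, 6, 0, 0, 1, 70], [0, 0, 1, 0, 0, 0, 0], [0, 0, 1, 0, 0, 0, 0], [0, 0, 1, 0, 0, 0, 0], [0, 0, 0, 0, 0, 0, 0]],
])

```text
clock: 15.25
eef_pos: [0.7146, 0.0224, 0.0051]
tool_rot: [-0.006, 1.0, -0.0, -0.001]
ft_force: [0.9, -0.3, -1.2]
grip_width: 0.0349
```

```bash
python3 -c "
from h import *
st(); plan([*safe(65,35,0)[:2],215],Rdown(92),0,step=42)
"
```

```text
t15.2 p [714.6  22.4   5.1] y [-0.01  1.   -0.  ] z [-0. -0. -1.] q [ 0.03  0.82  0.36  1.11 -0.    0.02] F [ 0.9 -0.3 -1.2] w34.9
plan n=7 dist 276 rot 1
[[7.1, -24.6, -30.0, 0.0, 0.0, -0.2, 0], [7.2, -24.6, -30.0, 0.0, 0.0, -0.2, 0], [7.3, -24.6, -30.0, 0.0, 0.0, -0.2, 0], [7.4, -24.5, -30.0, 0.0, 0.0, -0.2, 0], [7.4, -24.5, -30.0, 0.0, 0.0, -0.2, 0]]
[[7.5, -24.5, -30.0, 0.0, 0.0, -0.2, 0], [7.6, -24.5, -30.0, 0.0, 0.0, -0.2, 0]]
```

Call:
jog_arm([
  [[5, 0, -20, 0, 0, 0, 0], [10, 0, -42, 0, 0, 0, 0], [10, -10, -42, 0, 0, 0, 0], [10, -20, -42, 0, 0, 0, 0], [10, -30, -42, 0, 0, 0, 0]],
])

```text
clock: 15.75
eef_pos: [0.6656, -0.0329, 0.1926]
tool_rot: [-0.009, 1.0, 0.0, -0.008]
ft_force: [1.5, -1.1, -0.8]
grip_width: 0.0345
```

Call:
jog_arm([
  [[5, -38, -20, 0, 0, 0, 0], [5, -40, 0, 0, 0, 0, 0], [3, -40, 0, 0, 0, 0, 0]],
])

```text
clock: 16.05
eef_pos: [0.6573, -0.1522, 0.2306]
tool_rot: [-0.012, 1.0, -0.001, 0.003]
ft_force: [1.5, 0.6, -1.6]
grip_width: 0.0347
```

```bash
python3 -c "
from h import *
st(); plan([*safe(65,35,0)[:2],210],Rdown(92),0,step=40);plan([*safe(65,35,0)[:2],95],Rdown(92),0,step=30)
"
```

```text
t16.1 p [ 657.3 -152.2  230.6] y [-0.02  1.   -0.  ] z [ 0.01 -0.   -1.  ] q [-0.23  0.61  0.56  1.52 -0.   -0.25] F [ 1.5  0.6 -1.6] w34.7
plan n=1 dist 23 rot 1
[[-9.7, 1.6, 20.6, -0.1, 0.3, -0.6, 0]]
plan n=5 dist 136 rot 1
[[-1.8, 0.4, 27.1, 0.0, 0.1, -0.1, 0], [-1.8, 0.4, 27.1, 0.0, 0.1, -0.1, 0], [-1.9, 0.3, 27.1, 0.0, 0.1, -0.1, 0], [-1.9, 0.3, 27.1, 0.0, 0.1, -0.1, 0], [-1.9, 0.3, 27.1, 0.0, 0.1, -0.1, 0]]
```

Call:
jog_arm([
  [[-8, 6, 15, 0, 0, 0, 0], [-2, 2, 30, 0, 0, 0, 0], [0, 0, 35, 0, 0, 0, 0], [0, 0, 30, 0, 0, 0, 0], [0, 0, 15, 0, 0, 0, 0]],
])

```text
clock: 16.55
eef_pos: [0.6715, -0.1521, 0.1161]
tool_rot: [-0.006, 1.0, -0.004, 0.013]
ft_force: [-0.6, -0.3, -1.0]
grip_width: 0.0345
```

Call:
jog_arm([
  [[0, 0, 0, 0, 0, 0, 60], [0, 0, 0, 0, 0, 0, 60], [0, 0, -35, 0, 0, 0, 60], [0, 0, -45, 0, 0, 0, 60], [0, 0, -45, 0, 0, 0, 60]],
])

```text
clock: 17.05
eef_pos: [0.6636, -0.1476, 0.2394]
tool_rot: [-0.008, 1.0, -0.002, 0.005]
ft_force: [1.4, 0.0, -0.1]
grip_width: 0.06
```

```bash
python3 -c "
from h import *
st(); plan([447,-16,220],Rdown(77),70,step=42)
"
```

```text
t17.1 p [ 663.6 -147.6  239.4] y [-0.02  1.   -0.  ] z [ 0.01 -0.   -1.  ] q [-0.22  0.61  0.59  1.54 -0.   -0.23] F [ 1.4  0.  -0.1] w60.0
plan n=7 dist 254 rot 14
[[30.7, 19.3, 2.4, 0.0, 0.1, 2.0, 70], [31.3, 18.2, 2.4, 0.0, 0.1, 2.0, 70], [31.9, 17.1, 2.5, 0.0, 0.1, 2.0, 70], [32.5, 16.0, 2.5, 0.0, 0.1, 2.0, 70], [33.0, 14.9, 2.6, 0.0, 0.1, 2.0, 70]]
[[33.5, 13.7, 2.7, 0.0, 0.1, 2.0, 70], [34.0, 12.5, 2.7, 0.0, 0.1, 2.0, 70]]
```

Call:
jog_arm([
  [[31, 19, 0, 0, 0, 2, 70], [31, 18, 0, 0, 0, 2, 70], [32, 17, 2, 0, 0, 2, 70], [32, 16, 5, 0, 0, 2, 70], [33, 15, 10, 0, 0, 2, 70]],
])

```text
clock: 17.55
eef_pos: [0.5234, -0.0542, 0.2426]
tool_rot: [0.084, 0.996, -0.003, 0.033]
ft_force: [-0.3, 0.3, 0.1]
grip_width: 0.0699
```

Call:
jog_arm([
  [[33, 14, 25, 0, 0, 2, 70], [34, 12, 35, 0, 0, 2, 70], [6, 0, 35, 0, 0, 0, 70], [0, 0, 15, 0, 0, 0, 70]],
])

```text
clock: 17.95
eef_pos: [0.4641, -0.0117, 0.137]
tool_rot: [0.118, 0.992, -0.0, 0.045]
ft_force: [0.7, -0.3, 1.3]
grip_width: 0.07
```

```bash
python3 -c "
from h import *
near((447,-16),70); plan([447,-16,30],Rdown(77),70,step=20)
"
```

```text
t18.0 p [463.7 -11.7 135.8] y [0.24 0.97 0.01] z [ 0.09 -0.01 -1.  ] q [-0.02  0.17 -0.35  0.96 -0.01  0.22] F [-1.1  1.  -1.5] w70.1
(np.float64(1.0), 0.64, (446, -16, 68, 35, -13))
(np.float64(104.0768946500615), 0.66, (443, 88, 68, 38, 6))
(np.float64(129.5569372901351), 0.31, (534, 80, 64, 22, -6))
plan n=6 dist 109 rot 5
[[4.3, -1.5, 17.6, 0.1, 0.8, -0.1, 70], [4.0, -1.5, 17.6, 0.1, 0.8, -0.1, 70], [3.8, -1.4, 17.7, 0.1, 0.8, -0.1, 70], [3.5, -1.4, 17.7, 0.1, 0.8, -0.1, 70], [3.3, -1.4, 17.8, 0.1, 0.8, -0.1, 70]]
[[3.0, -1.3, 17.8, 0.1, 0.8, -0.1, 70]]
```

Call:
jog_arm([
  [[5, -2, 20, 0, 1.5, 0, 70], [5, -2, 25, 0, 1.5, 0, 70], [5, -2, 25, 0, 1.5, 0, 70], [4, -1, 22, 0, 1, 0, 70], [0, 0, 10, 0, 0, 0, 70]],
])

```text
clock: 18.55
eef_pos: [0.4644, -0.0148, 0.0459]
tool_rot: [0.118, 0.993, 0.007, 0.01]
ft_force: [-0.6, -1.0, 0.5]
grip_width: 0.0699
```

```bash
python3 -c "
from h import *
st(); plan([447,-16,6],Rdown(77),70,step=15)
"
```

```text
t18.6 p [464.4 -14.8  45.9] y [0.24 0.97 0.02] z [ 0.02  0.01 -1.  ] q [-0.04  0.33 -0.4   0.81  0.01  0.2 ] F [-0.6 -1.   0.5] w69.9
plan n=3 dist 44 rot 2
[[5.8, -2.0, 13.2, 0.3, 0.4, -0.2, 70], [5.7, -1.9, 13.2, 0.3, 0.4, -0.2, 70], [5.6, -1.8, 13.3, 0.3, 0.4, -0.2, 70]]
```

Call:
jog_arm([
  [[9, -2, 12, 0, 1, 0, 70], [9, -2, 13, 0, 0, 0, 70], [3, -1, 12, 0, 0, 0, 70], [0, 0, 5, 0, 0, 0, 70]],
])

```text
clock: 18.95
eef_pos: [0.4481, -0.0145, 0.0067]
tool_rot: [0.119, 0.993, 0.008, 0.006]
ft_force: [0.9, 0.0, 0.2]
grip_width: 0.07
```

```bash
python3 -c "
from h import *
st(); plan([447,-16,5],Rdown(77),70,step=15)
"
```

```text
t18.9 p [448.1 -14.5   6.7] y [0.24 0.97 0.02] z [ 0.01  0.02 -1.  ] q [-0.04  0.37 -0.48  0.71  0.02  0.19] F [0.9 0.  0.2] w70.0
plan n=1 dist 3 rot 1
[[0.8, -1.8, 1.6, 1.0, 0.6, -0.6, 70]]
```

Call:
jog_arm([
  [[0, -2, 2, 1, 0, 0, 0], [0, 0, 1, 0, 0, 0, 0], [0, 0, 1, 0, 0, 0, 0], [0, 0, 0, 0, 0, 0, 0]],
])

```text
clock: 19.35
eef_pos: [0.4501, -0.0166, 0.0055]
tool_rot: [0.118, 0.993, -0.001, 0.007]
ft_force: [0.3, -0.6, -0.6]
grip_width: 0.0346
```

Call:
jog_arm([
  [[0, 0, -20, 0, 0, 0, 0], [0, 0, -40, 0, 0, 0, 0], [0, 0, -45, 0, 0, 0, 0], [0, 0, -45, 0, 0, 0, 0], [0, 0, -45, 0, 0, 0, 0]],
])

```text
clock: 19.85
eef_pos: [0.443, -0.0154, 0.2021]
tool_rot: [0.118, 0.993, -0.002, 0.001]
ft_force: [1.5, 0.2, -1.7]
grip_width: 0.0344
```

```bash
python3 -c "
from h import *
st(); plan([*safe(-70,35,0)[:2],220],Rdown(92),0,step=40)
"
```

```text
t19.9 p [443.  -15.4 202.1] y [ 0.23  0.97 -0.  ] z [ 0. -0. -1.] q [-0.03  0.14 -0.19  1.23 -0.    0.2 ] F [ 1.5  0.2 -1.7] w34.4
plan n=5 dist 167 rot 16
[[-23.9, -23.1, -3.5, 0.0, 0.0, -3.1, 0], [-22.6, -24.4, -3.5, 0.0, 0.0, -3.1, 0], [-21.3, -25.6, -3.5, 0.0, 0.0, -3.1, 0], [-19.9, -26.7, -3.5, 0.0, 0.0, -3.1, 0], [-18.4, -27.7, -3.6, 0.0, 0.0, -3.1, 0]]
```

Call:
jog_arm([
  [[-24, -23, -4, 0, 0, -3, 0], [-23, -24, -4, 0, 0, -3, 0], [-21, -26, -4, 0, 0, -3, 0], [-20, -27, -4, 0, 0, -3, 0], [-18, -28, 0, 0, 0, -3, 0]],
])

```text
clock: 20.35
eef_pos: [0.5395, -0.1575, 0.2334]
tool_rot: [-0.022, 1.0, -0.003, 0.012]
ft_force: [0.3, 1.0, -0.5]
grip_width: 0.0348
```

```bash
python3 -c "
from h import *
st(); plan([*safe(-70,35,0)[:2],110],Rdown(92),0,step=30)
"
```

```text
t20.4 p [ 539.5 -157.5  233.4] y [-0.04  1.   -0.01] z [ 0.02 -0.   -1.  ] q [-0.28  0.34  0.15  1.36  0.   -0.33] F [ 0.3  1.  -0.5] w34.8
plan n=5 dist 124 rot 1
[[2.0, 0.5, 24.6, -0.1, 0.3, 0.1, 0], [1.9, 0.5, 24.6, -0.1, 0.3, 0.1, 0], [1.8, 0.5, 24.7, -0.1, 0.3, 0.1, 0], [1.7, 0.4, 24.7, -0.1, 0.3, 0.1, 0], [1.6, 0.4, 24.7, -0.1, 0.3, 0.1, 0]]
```

Call:
jog_arm([
  [[2, 4, 20, 0, 0, 0, 0], [2, 2, 30, 0, 0, 0, 0], [2, 0, 33, 0, 0, 0, 0], [2, 0, 25, 0, 0, 0, 0], [0, 0, 10, 0, 0, 0, 0]],
])

```text
clock: 20.85
eef_pos: [0.5404, -0.1588, 0.1151]
tool_rot: [-0.019, 1.0, -0.005, 0.017]
ft_force: [0.4, 0.8, -0.9]
grip_width: 0.0345
```

Call:
jog_arm([
  [[0, 0, 0, 0, 0, 0, 60], [0, 0, 0, 0, 0, 0, 60], [0, 0, -35, 0, 0, 0, 60], [0, 0, -45, 0, 0, 0, 60], [0, 0, -40, 0, 0, 0, 60]],
])

```text
clock: 21.35
eef_pos: [0.5343, -0.1567, 0.2361]
tool_rot: [-0.019, 1.0, -0.004, 0.013]
ft_force: [1.4, 0.1, 0.3]
grip_width: 0.0599
```

```bash
python3 -c "
from h import *
st(); plan([443,89,200],Rdown(96),70,step=42)
"
```

```text
t21.4 p [ 534.3 -156.7  236.1] y [-0.04  1.   -0.01] z [ 0.03 -0.01 -1.  ] q [-0.29  0.33  0.14  1.35  0.   -0.32] F [1.4 0.1 0.3] w59.9
plan n=7 dist 265 rot 4
[[11.8, 35.6, 4.6, -0.1, 0.2, -0.5, 70], [11.5, 35.7, 4.7, -0.1, 0.2, -0.5, 70], [11.1, 35.8, 4.8, -0.1, 0.2, -0.5, 70], [10.7, 35.9, 4.8, -0.1, 0.2, -0.5, 70], [10.4, 36.0, 4.9, -0.1, 0.2, -0.5, 70]]
[[10.0, 36.1, 5.0, -0.1, 0.2, -0.5, 70], [9.7, 36.2, 5.1, -0.1, 0.2, -0.5, 70]]
```

Call:
jog_arm([
  [[12, 36, 0, 0, 0.3, -0.5, 70], [12, 36, 0, 0, 0.3, -0.5, 70], [12, 36, 3, 0, 0.3, -0.5, 70], [11, 36, 8, 0, 0.3, -0.5, 70], [11, 36, 18, 0, 0.3, -0.5, 70]],
])

```text
clock: 21.85
eef_pos: [0.4798, 0.0195, 0.2258]
tool_rot: [-0.037, 0.999, -0.008, 0.023]
ft_force: [0.4, 0.3, 0.4]
grip_width: 0.07
```

Call:
jog_arm([
  [[11, 36, 28, 0, 0.3, -0.5, 70], [10, 32, 30, 0, 0.3, 0, 70], [3, 5, 30, 0, 0, 0, 70], [0, 0, 15, 0, 0, 0, 70]],
])

```text
clock: 22.25
eef_pos: [0.4588, 0.0977, 0.1279]
tool_rot: [-0.046, 0.999, -0.006, 0.029]
ft_force: [-0.6, -0.1, -1.0]
grip_width: 0.0702
```

```bash
python3 -c "
from h import *
near((443,89),70); plan([444,89,30],Rdown(96),70,step=22)
"
```

```text
t22.3 p [458.4  97.3 126.6] y [-0.09  1.   -0.01] z [ 0.06 -0.01 -1.  ] q [ 0.22  0.22 -0.32  0.99 -0.02  0.13] F [-1.3  0.4 -2.6] w69.7
(np.float64(1.0), 0.7, (443, 90, 68, 35, 6))
plan n=5 dist 99 rot 3
[[4.2, -1.0, 19.4, -0.2, 0.6, -0.2, 70], [4.0, -1.0, 19.4, -0.2, 0.6, -0.2, 70], [3.8, -1.1, 19.5, -0.2, 0.6, -0.2, 70], [3.5, -1.1, 19.5, -0.2, 0.6, -0.2, 70], [3.3, -1.2, 19.6, -0.2, 0.6, -0.2, 70]]
```

Call:
jog_arm([
  [[7, -2, 20, 0, 1.5, 0, 70], [7, -2, 24, 0, 1.5, 0, 70], [7, -2, 24, 0, 1, 0, 70], [6, -2, 22, 0, 1, 0, 70], [3, 0, 15, 0, 0, 0, 70]],
])

```text
clock: 22.85
eef_pos: [0.4412, 0.0848, 0.0277]
tool_rot: [-0.043, 0.999, -0.007, -0.007]
ft_force: [0.3, -0.0, -0.1]
grip_width: 0.0697
```

```bash
python3 -c "
from h import *
st(); plan([444,90,5],Rdown(96),70,step=15)
"
```

```text
t22.9 p [441.2  84.8  27.7] y [-0.09  1.   -0.01] z [-0.01 -0.01 -1.  ] q [ 0.2   0.36 -0.42  0.8  -0.01  0.11] F [ 0.3 -0.  -0.1] w69.7
plan n=2 dist 23 rot 2
[[-1.8, 2.6, 11.3, -0.4, -0.4, -0.5, 70], [-1.7, 2.5, 11.3, -0.4, -0.4, -0.5, 70]]
```

Call:
jog_arm([
  [[-2, 3, 11, 0, -0.5, -1, 70], [-1, 3, 11, 0, 0, 0, 70], [0, 0, 3, 0, 0, 0, 70], [0, 0, 1, 0, 0, 0, 0], [0, 0, 1, 0, 0, 0, 0]],
])

```text
clock: 23.35
eef_pos: [0.446, 0.0904, 0.0003]
tool_rot: [-0.05, 0.999, -0.005, -0.002]
ft_force: [-10.8, 17.9, 24.5]
grip_width: 0.0417
```

Call:
jog_arm([
  [[0, 0, 0, 0, 0, 0, 0], [0, 0, 0, 0, 0, 0, 0]],
])

```text
clock: 23.55
eef_pos: [0.4476, 0.0916, 0.0023]
tool_rot: [-0.05, 0.999, -0.003, -0.001]
ft_force: [0.6, -0.4, -0.5]
grip_width: 0.0346
```

Call:
jog_arm([
  [[0, 0, -20, 0, 0, 0, 0], [0, 0, -40, 0, 0, 0, 0], [0, 0, -45, 0, 0, 0, 0], [0, 0, -45, 0, 0, 0, 0], [0, 0, -48, 0, 0, 0, 0]],
])

```text
clock: 24.05
eef_pos: [0.4423, 0.091, 0.2006]
tool_rot: [-0.05, 0.999, -0.005, -0.009]
ft_force: [1.6, -0.1, -1.0]
grip_width: 0.035
```

```bash
python3 -c "
from h import *
st(); plan([*safe(-5,38,0)[:2],225],Rdown(92),0,step=42)
"
```

```text
t24.1 p [442.3  91.  200.6] y [-0.1   1.   -0.01] z [-0.02 -0.01 -1.  ] q [ 0.21  0.18 -0.16  1.26 -0.01  0.11] F [ 1.6 -0.1 -1. ] w35.0
plan n=7 dist 288 rot 4
[[-18.5, -36.5, -3.5, -0.1, -0.1, 0.5, 0], [-18.9, -36.3, -3.5, -0.1, -0.1, 0.5, 0], [-19.2, -36.2, -3.5, -0.1, -0.1, 0.5, 0], [-19.5, -36.0, -3.5, -0.1, -0.1, 0.5, 0], [-19.9, -35.8, -3.5, -0.1, -0.1, 0.5, 0]]
[[-20.2, -35.6, -3.5, -0.1, -0.1, 0.5, 0], [-20.5, -35.4, -3.5, -0.1, -0.1, 0.5, 0]]
```

Call:
jog_arm([
  [[-19, -36, -6, 0, 0, 0.5, 0], [-19, -36, -6, 0, 0, 0.5, 0], [-19, -36, -6, 0, 0, 0.5, 0], [-20, -36, -6, 0, 0, 0.5, 0], [-20, -36, -4, 0, 0, 0.5, 0]],
])

```text
clock: 24.55
eef_pos: [0.5606, -0.0809, 0.2424]
tool_rot: [-0.032, 0.999, -0.005, 0.001]
ft_force: [0.2, 1.6, -0.9]
grip_width: 0.0346
```

Call:
jog_arm([
  [[-20, -36, -4, 0, 0, 0.5, 0], [-21, -36, 0, 0, 0, 0.5, 0], [-5, -8, 0, 0, 0, 0, 0]],
])

```text
clock: 24.85
eef_pos: [0.6139, -0.1658, 0.2478]
tool_rot: [-0.021, 1.0, -0.006, 0.002]
ft_force: [-0.3, 0.6, -1.1]
grip_width: 0.0347
```

```bash
python3 -c "
from h import *
st(); plan([*safe(-5,38,0)[:2],115],Rdown(92),0,step=30)
"
```

```text
t24.9 p [ 613.9 -165.8  247.8] y [-0.04  1.   -0.01] z [ 0.   -0.01 -1.  ] q [-0.26  0.51  0.45  1.5  -0.01 -0.3 ] F [-0.3  0.6 -1.1] w34.7
plan n=5 dist 135 rot 1
[[3.4, 3.6, 26.5, -0.1, 0.0, 0.1, 0], [3.3, 3.5, 26.5, -0.1, 0.0, 0.1, 0], [3.3, 3.4, 26.5, -0.1, 0.0, 0.1, 0], [3.3, 3.4, 26.5, -0.1, 0.0, 0.1, 0], [3.3, 3.3, 26.5, -0.1, 0.0, 0.1, 0]]
```

Call:
jog_arm([
  [[6, 8, 18, 0, 0, 0, 0], [4, 5, 30, 0, 0, 0, 0], [4, 3, 35, 0, 0, 0, 0], [2, 2, 28, 0, 0, 0, 0], [0, 0, 12, 0, 0, 0, 0]],
])

```text
clock: 25.35
eef_pos: [0.6001, -0.1555, 0.1222]
tool_rot: [-0.017, 1.0, -0.008, 0.005]
ft_force: [0.5, -0.4, -0.8]
grip_width: 0.0351
```

Call:
jog_arm([
  [[0, 0, 0, 0, 0, 0, 60], [0, 0, 0, 0, 0, 0, 60], [0, 0, -35, 0, 0, 0, 60], [0, 0, -45, 0, 0, 0, 60], [0, 0, -45, 0, 0, 0, 60]],
])

```text
clock: 25.85
eef_pos: [0.5962, -0.1534, 0.2465]
tool_rot: [-0.017, 1.0, -0.007, -0.001]
ft_force: [1.1, -0.9, 0.4]
grip_width: 0.0604
```

Call:
jog_arm([
  [[10, 40, -10, 0, 0, 0, 60], [10, 45, -5, 0, 0, 0, 0], [10, 45, 0, 0, 0, 0, 0], [10, 45, 0, 0, 0, 0, 0], [0, 10, 0, 0, 0, 0, 0]],
])

```text
clock: 26.35
eef_pos: [0.5596, 0.0319, 0.282]
tool_rot: [-0.013, 1.0, -0.009, 0.021]
ft_force: [0.5, -0.6, -0.6]
grip_width: 0.0016
```

```bash
python3 -c "
from h import *
st(); im=save('top','t3.png'); cv2.imwrite('pics/t3.png',cv2.cvtColor(cv2.resize(im[110:260,225:425],(800,600),interpolation=cv2.INTER_CUBIC),cv2.COLOR_RGB2BGR))
"
```

```text
t26.4 p [559.6  31.9 282. ] y [-0.03  1.   -0.02] z [ 0.04 -0.02 -1.  ] q [ 0.07  0.32  0.24  1.45 -0.02  0.04] F [ 0.5 -0.6 -0.6] w1.6
```

View pics/t3.png

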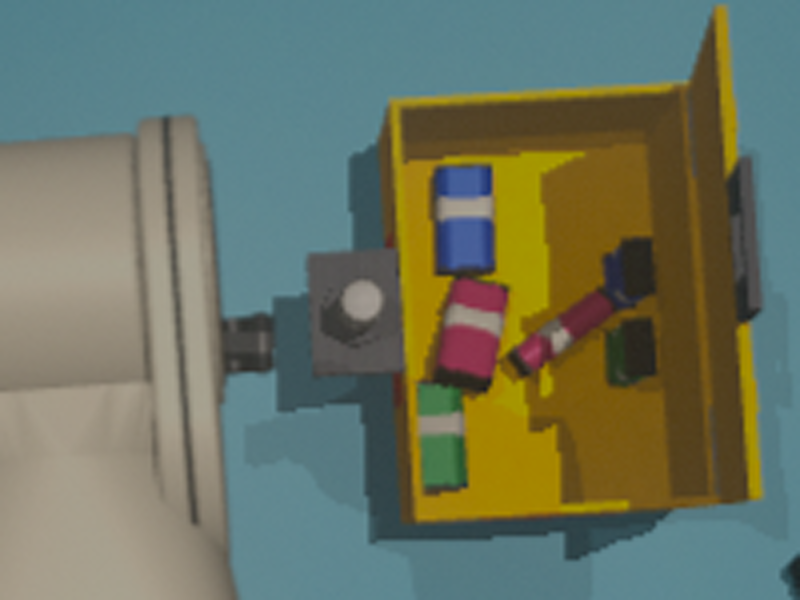

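```bash
python3 -c "
from h import *
print(safe(-88,-136,0),safe(-88,50,0)); plan([425,-160,290],Rdown(92),0,step=46)
"
```

```text
[ 521.02881701 -327.42203548    2.        ] [ 513.5643036  -141.57187799    2.        ]
plan n=6 dist 235 rot 3
[[23.3, -31.4, -1.7, -0.2, 0.4, -0.1, 0], [23.4, -31.4, -1.6, -0.2, 0.4, -0.1, 0], [23.5, -31.3, -1.6, -0.2, 0.4, -0.1, 0], [23.5, -31.3, -1.5, -0.2, 0.4, -0.1, 0], [23.6, -31.2, -1.4, -0.2, 0.4, -0.1, 0]]
[[23.6, -31.2, -1.4, -0.2, 0.4, -0.1, 0]]
```

Call:
jog_arm([
  [[24, -32, -2, 0, 0.4, 0, 0], [24, -32, -2, 0, 0.4, 0, 0], [24, -32, -2, 0, 0.4, 0, 0], [24, -32, -2, 0, 0.4, 0, 0], [24, -32, -2, 0, 0.4, 0, 0]],
])

```text
clock: 26.9
eef_pos: [0.4476, -0.1365, 0.2979]
tool_rot: [-0.017, 1.0, -0.012, 0.011]
ft_force: [1.2, -0.3, 0.2]
grip_width: 0.0
```

Call:
jog_arm([
  [[24, -32, 0, 0, 0.4, 0, 0], [8, -38, 0, 0, 0, 0, 0], [0, -42, 0, 0, 0, 0, 0], [0, -42, 0, 0, 0, 0, 0], [0, -42, 0, 0, 0, 0, 0]],
])

```text
clock: 27.4
eef_pos: [0.4169, -0.3479, 0.3128]
tool_rot: [-0.013, 1.0, -0.018, 0.013]
ft_force: [0.8, 0.3, 0.5]
grip_width: -0.0002
```

```bash
python3 -c "
from h import *
st(); plan([430,-332,262],Rdown(92),0,step=40)
"
```

```text
t27.4 p [ 416.9 -347.9  312.8] y [-0.03  1.   -0.04] z [ 0.03 -0.04 -1.  ] q [-0.69  0.27  0.26  1.51 -0.01 -0.72] F [0.8 0.3 0.5] w-0.2
plan n=2 dist 55 rot 3
[[-6.1, 8.7, 25.2, -1.0, 0.7, -0.2, 0], [-6.5, 8.2, 25.3, -1.0, 0.7, -0.2, 0]]
```

Call:
jog_arm([
  [[-10, 6, 20, -1, 0.7, 0, 0], [-30, 3, 20, -1, 0.7, 0, 0], [-38, 0, 14, 0, 0, 0, 0], [-25, 0, 5, 0, 0, 0, 0], [0, 0, 0, 0, 0, 0, 0]],
])

```text
clock: 27.9
eef_pos: [0.5214, -0.3522, 0.2555]
tool_rot: [-0.003, 1.0, -0.004, 0.003]
ft_force: [0.0, -0.6, 0.7]
grip_width: -0.0005
```

```bash
python3 -c "
from h import *
st()
h=safe(-88,-85,115)
def P(th,r,off):
    t=np.radians(th); return safe(-88,-85+r*np.cos(t)-off*np.sin(t),115+r*np.sin(t)+off*np.cos(t))
for th in (90,75,60,45,30,20,10,0): print(th,np.round(P(th,135,16)))
"
```

```text
t27.9 p [ 521.4 -352.2  255.5] y [-0.01  1.   -0.01] z [ 0.01 -0.01 -1.  ] q [-0.59  0.49  0.44  1.5  -0.   -0.6 ] F [ 0.  -0.6  0.7] w-0.5
90 [ 520. -292.  252.]
75 [ 518. -257.  252.]
60 [ 517. -223.  242.]
45 [ 516. -192.  224.]
30 [ 515. -168.  198.]
20 [ 514. -155.  178.]
10 [ 514. -146.  156.]
0 [ 514. -142.  133.]
```

Call:
jog_arm([
  [[0, 25, 0, 0, 0, 0, 0], [0, 22, 0, 0, 0, 0, 0], [0, 18, 0, 0, 0, 0, 0], [0, 15, 0, 0, 0, 0, 0], [0, 15, 1, 0, 0, 0, 0]],
])

```text
clock: 28.4
eef_pos: [0.5188, -0.2599, 0.2539]
tool_rot: [0.0, 1.0, -0.007, 0.002]
ft_force: [-0.1, -4.9, -0.8]
grip_width: 0.0005
```

Call:
jog_arm([
  [[0, 15, 2, 0, 0, 0, 0], [0, 15, 3, 0, 0, 0, 0], [0, 15, 5, 0, 0, 0, 0], [0, 15, 6, 0, 0, 0, 0]],
])

```text
clock: 28.8
eef_pos: [0.5185, -0.1989, 0.2378]
tool_rot: [0.002, 1.0, -0.01, 0.004]
ft_force: [-0.6, -3.9, 0.3]
grip_width: 0.0002
```

```bash
python3 -c "
from h import *
st(); im=camera('scene')[130:330,150:370]; cv2.imwrite('pics/l1.png',cv2.cvtColor(cv2.resize(im,None,fx=2.7,fy=2.7),cv2.COLOR_RGB2BGR))"
```

```text
t28.8 p [ 518.5 -198.9  237.8] y [ 0.    1.   -0.02] z [ 0.01 -0.02 -1.  ] q [-0.36  0.34  0.15  1.37 -0.02 -0.35] F [-0.6 -3.9  0.3] w0.2
```

View pics/l1.png

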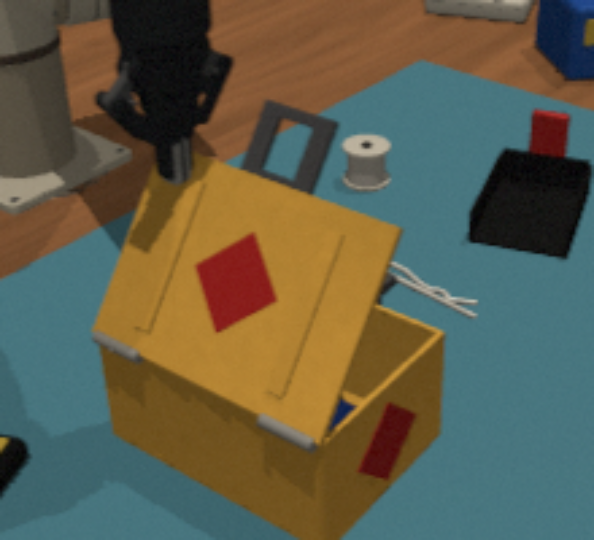

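Call:
jog_arm([
  [[0, 2, 15, 0, 0, 0, 0], [0, 5, 16, 0, 0, 0, 0], [0, 6, 16, 0, 0, 0, 0], [0, 6, 16, 0, 0, 0, 0], [0, 5, 16, 0, 0, 0, 0]],
])

```text
clock: 29.35
eef_pos: [0.5222, -0.1659, 0.1608]
tool_rot: [-0.002, 1.0, -0.005, 0.009]
ft_force: [-1.4, 0.1, 3.4]
grip_width: 0.0001
```

```bash
python3 -c "
from h import *
st()"
```

```text
t29.4 p [ 522.2 -165.9  160.8] y [-0.    1.   -0.01] z [ 0.02 -0.01 -1.  ] q [-0.31  0.36 -0.02  1.17 -0.   -0.31] F [-1.4  0.1  3.4] w0.1
```

Call:
jog_arm([
  [[0, 3, 12, 0, 0, 0, 0], [0, 2, 10, 0, 0, 0, 0], [0, 1, 8, 0, 0, 0, 0], [0, 0, 6, 0, 0, 0, 0], [0, 0, 5, 0, 0, 0, 0]],
])

```text
clock: 29.85
eef_pos: [0.5224, -0.1574, 0.1226]
tool_rot: [-0.003, 1.0, -0.004, 0.01]
ft_force: [-20.4, 5.4, 58.2]
grip_width: -0.0003
```

Call:
jog_arm([
  [[0, 0, 5, 0, 0, 0, 0], [0, 0, 5, 0, 0, 0, 0], [0, 0, 5, 0, 0, 0, 0]],
])

```text
clock: 30.15
eef_pos: [0.5223, -0.1574, 0.1229]
tool_rot: [-0.003, 1.0, -0.005, 0.014]
ft_force: [-11.3, 4.1, 29.7]
grip_width: -0.0
```

```bash
python3 -c "
from h import *
st()"
```

```text
t30.1 p [ 522.3 -157.4  122.9] y [-0.01  1.   -0.01] z [ 0.03 -0.01 -1.  ] q [-0.29  0.38 -0.1   1.07 -0.   -0.3 ] F [-11.3   4.1  29.7] w-0.0
```

Call:
jog_arm([
  [[0, 0, -25, 0, 0, 0, 0], [0, 0, -45, 0, 0, 0, 40], [0, 0, -45, 0, 0, 0, 40], [0, 35, -20, 0, 0, 0, 40], [0, 45, 0, 0, 0, 0, 40]],
])

```text
clock: 30.65
eef_pos: [0.5185, -0.0777, 0.2634]
tool_rot: [0.002, 1.0, -0.003, 0.016]
ft_force: [1.6, 0.7, -1.3]
grip_width: 0.0404
```

Call:
jog_arm([
  [[0, 45, 0, 0, 0, 0, 40], [0, 45, 0, 0, 0, 0, 40], [0, 40, 0, 0, 0, 0, 40], [-5, 30, 10, 0, 0, 0, 40], [0, 0, 0, 0, 0, 0, 40]],
])

```text
clock: 31.15
eef_pos: [0.5261, 0.0931, 0.2548]
tool_rot: [0.001, 1.0, 0.001, 0.019]
ft_force: [-0.3, -0.8, -0.3]
grip_width: 0.0399
```

```bash
python3 -c "
from h import *
st(); o=get_obs(); w=save('wrist','w2.png'); t=camera('top')
for c in('wrist',): print([(round(d['conf'],2),np.round(d['at']).tolist(),rect(d['pixels'],c,.005,o)) for d in masks_of('clip',c)])
im=np.hstack([cv2.resize(w[:300],(448,240))]); 
z=cv2.resize(t[120:245,230:340],(352,400),interpolation=cv2.INTER_CUBIC); c=np.zeros((400,800,3),np.uint8); c[:336,:448]=cv2.resize(w,(448,336)); c[:,448:]=z
cv2.imwrite('pics/x1.png',cv2.cvtColor(c,cv2.COLOR_RGB2BGR))"
```

```text
t31.1 p [526.1  93.1 254.8] y [0. 1. 0.] z [ 0.04  0.   -1.  ] q [ 0.18  0.27  0.1   1.37 -0.01  0.18] F [-0.3 -0.8 -0.3] w39.9
[(0.57, [270.0, 205.0], (579, 82, 141, 25, -4))]
```

View pics/x1.png

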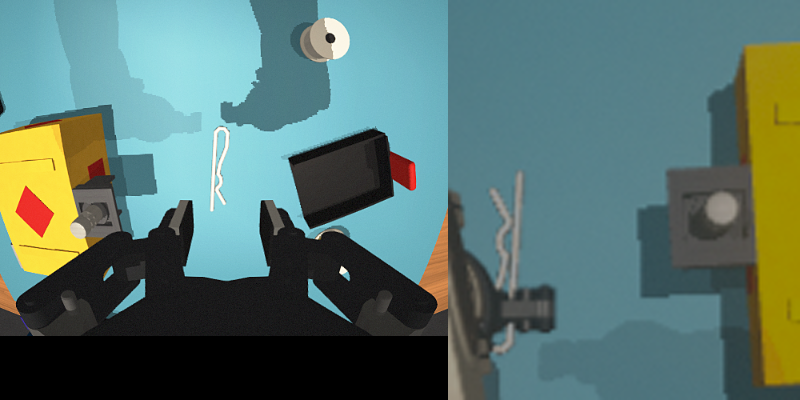

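```bash
python3 -c "
from h import *
plan([528.5,85.5,60],Rdown(86),42,step=38)
"
```

```text
plan n=6 dist 196 rot 4
[[1.0, -0.6, 32.7, 0.0, 0.4, 0.6, 42], [0.8, -0.6, 32.7, 0.0, 0.4, 0.6, 42], [0.5, -0.6, 32.7, 0.0, 0.4, 0.6, 42], [0.3, -0.6, 32.7, 0.0, 0.4, 0.6, 42], [0.1, -0.6, 32.7, 0.0, 0.4, 0.6, 42]]
[[-0.1, -0.6, 32.7, 0.0, 0.4, 0.6, 42]]
```

Call:
jog_arm([
  [[1, -1, 33, 0, 0.6, 0.7, 42], [1, -1, 33, 0, 0.6, 0.7, 42], [1, -1, 33, 0, 0.6, 0.7, 42], [0, -1, 33, 0, 0.4, 0.7, 42], [0, -1, 30, 0, 0.4, 0.7, 42]],
])

```text
clock: 31.8
eef_pos: [0.5342, 0.0776, 0.0978]
tool_rot: [0.041, 0.999, 0.002, 0.006]
ft_force: [-0.1, -0.2, -0.0]
grip_width: 0.0419
```

Call:
jog_arm([
  [[0, 0, 20, 0, 0, 0, 42], [0, 0, 5, 0, 0, 0, 42]],
])

```text
clock: 32.0
eef_pos: [0.5321, 0.0735, 0.0685]
tool_rot: [0.044, 0.999, 0.001, 0.003]
ft_force: [-0.5, -1.0, -0.2]
grip_width: 0.0418
```

```bash
python3 -c "
from h import *
o=get_obs(); w=save('wrist','w3.png'); st()
print([(round(d['conf'],2),np.round(d['at']).tolist(),rect(d['pixels'],'wrist',.005,o)) for d in masks_of('clip','wrist')])
plan([528.5,85.5,12],Rdown(86),42,step=20)
"
```

```text
t32.0 p [532.2  73.4  68.7] y [0.09 1.   0.  ] z [ 0.01  0.   -1.  ] q [ 0.14  0.43 -0.17  0.96  0.    0.22] F [ 0.3  0.7 -1.3] w42.2
[(0.95, [299.0, 263.0], (574, 83, 128, 25, -3))]
plan n=3 dist 59 rot 1
[[2.0, 3.6, 19.4, 0.1, 0.2, -0.3, 42], [1.9, 3.6, 19.4, 0.1, 0.2, -0.3, 42], [1.9, 3.7, 19.4, 0.1, 0.2, -0.3, 42]]
```

Call:
jog_arm([
  [[2, 7, 15, 0, 0, 0, 42], [2, 5, 18, 0, 0, -0.5, 42], [1, 2, 15, 0, 0, 0, 42], [0, 0, 6, 0, 0, 0, 42], [0, 0, 0, 0, 0, 0, 42]],
])

```text
clock: 32.6
eef_pos: [0.5384, 0.0875, 0.0243]
tool_rot: [0.042, 0.999, 0.004, 0.013]
ft_force: [-0.2, -0.3, -0.4]
grip_width: 0.0422
```

```bash
python3 -c "
from h import *
o=get_obs(); w=save('wrist','w4.png'); st()
m=masks_of('clip','wrist'); print([(round(d['conf'],2),np.round(d['at']).tolist(),rect(d['pixels'],'wrist',.005,o)) for d in m])
plan([528.5,85.5,2],Rdown(86),42,step=20)
"
```

```text
t32.6 p [538.8  87.5  24.8] y [0.08 1.   0.01] z [ 0.03  0.01 -1.  ] q [ 0.16  0.49 -0.22  0.84  0.    0.24] F [0.2 0.9 0.3] w42.0
[(0.71, [264.0, 259.0], (559, 84, 98, 24, -5))]
plan n=2 dist 25 rot 2
[[5.4, -1.6, 11.3, 0.2, 0.8, -0.4, 42], [5.3, -1.5, 11.4, 0.2, 0.8, -0.4, 42]]
```

View pics/w4.png

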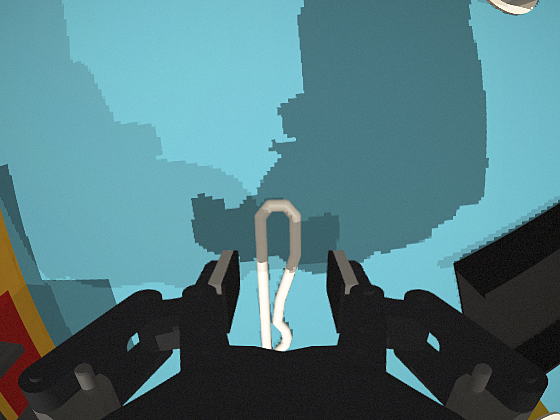

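Call:
jog_arm([
  [[7, -2, 6, 0, 1.5, 0, 42], [5, -1, 6, 0, 0.5, 0, 42], [0, 0, 4, 0, 0, 0, 42], [0, 0, 0, 0, 0, 0, 42]],
])

```text
clock: 33.1
eef_pos: [0.5277, 0.0853, 0.01]
tool_rot: [0.042, 0.999, 0.005, -0.003]
ft_force: [0.1, 1.5, -0.1]
grip_width: 0.0421
```

```bash
python3 -c "
from h import *
st()
plan([528.5,85.5,2],Rdown(86),42,step=20)
"
```

```text
t33.1 p [527.7  85.3  10. ] y [0.08 1.   0.01] z [-0.01  0.01 -1.  ] q [ 0.15  0.51 -0.22  0.84  0.01  0.24] F [ 0.1  1.5 -0.1] w42.1
plan n=1 dist 8 rot 1
[[-0.8, 0.2, 8.0, 0.5, -0.4, -0.8, 42]]
```

Call:
jog_arm([
  [[-1, 0, 5, 0.5, -0.4, 0.8, 42], [0, 0, 3, 0, 0, 0, 42], [0, 0, 0.5, 0, 0, 0, 20], [0, 0, 0.5, 0, 0, 0, 0], [0, 0, 0.5, 0, 0, 0, 0]],
])

```text
clock: 33.6
eef_pos: [0.5302, 0.0856, 0.0024]
tool_rot: [0.05, 0.999, 0.0, 0.002]
ft_force: [-1.1, -0.5, 2.0]
grip_width: 0.0211
```

Call:
jog_arm([
  [[0, 0, 0, 0, 0, 0, 0], [0, 0, 0, 0, 0, 0, 0]],
])

```text
clock: 33.8
eef_pos: [0.5303, 0.0856, 0.0024]
tool_rot: [0.05, 0.999, -0.0, 0.002]
ft_force: [-0.5, -0.9, 0.9]
grip_width: 0.0211
```

```bash
python3 -c "
from h import *
st()"
```

```text
t33.8 p [530.3  85.6   2.4] y [0.1 1.  0. ] z [ 0. -0. -1.] q [ 0.16  0.52 -0.23  0.81 -0.    0.26] F [-0.5 -0.9  0.9] w21.1
```

Call:
jog_arm([
  [[0, 0, -12, 0, 0, 0, 0], [0, 0, -25, 0, 0, 0, 0], [0, 0, -40, 0, 0, 0, 0], [2, 0, -45, 0, 0, 0, 0], [2, 0, -35, 0, 0, 0, 0]],
])

```text
clock: 34.3
eef_pos: [0.5205, 0.0855, 0.1593]
tool_rot: [0.05, 0.999, -0.001, -0.006]
ft_force: [2.0, -0.1, -0.7]
grip_width: 0.0212
```

Call:
jog_arm([
  [[15, -25, -30, 0, 0, -2, 0], [20, -25, -15, 0, 0, -2, 0], [20, -35, 0, 0, 0, -2, 0], [15, -30, 0, 0, 0, -2, 0], [0, 0, 0, 0, 0, 0, 0]],
])

```text
clock: 34.8
eef_pos: [0.4488, -0.0279, 0.2177]
tool_rot: [-0.025, 1.0, -0.001, 0.004]
ft_force: [1.1, 0.4, -0.9]
grip_width: 0.0211
```

```bash
python3 -c "
from h import *
st(); o=get_obs(); t=save('top','t5.png'); w=save('wrist','w5.png')
for c in('top','wrist'): print(c,[(round(d['conf'],2),np.round(d['at']).tolist(),int(d['pixels'].sum()),rect(d['pixels'],c,o['eef_pos'][2]+.0026,o)) for d in masks_of('clip',c)])
c=np.zeros((600,800,3),np.uint8); c[:,:400]=cv2.resize(t[150:270,245:325],(400,600),interpolation=cv2.INTER_CUBIC); c[:,400:]=cv2.resize(w[180:420,200:360],(400,600),interpolation=cv2.INTER_CUBIC)
cv2.imwrite('pics/x2.png',cv2.cvtColor(c,cv2.COLOR_RGB2BGR))"
```

```text
t34.8 p [448.8 -27.9 217.7] y [-0.05  1.   -0.  ] z [ 0.01 -0.   -1.  ] q [-0.06  0.14 -0.15  1.27 -0.   -0.11] F [ 1.1  0.4 -0.9] w21.1
top [(0.62, [446.0, 268.0], 1476, (422, -336, 104, 60, 24)), (0.44, [293.0, 212.0], 234, (532, -23, 58, 25, 12)), (0.35, [160.0, 200.0], 3654, (565, 252, 165, 105, -70))]
wrist [(0.86, [270.0, 284.0], 2839, (463, -27, 69, 24, 3)), (0.46, [117.0, 257.0], 18354, (457, -125, 146, 71, -62))]
```

View pics/x2.png

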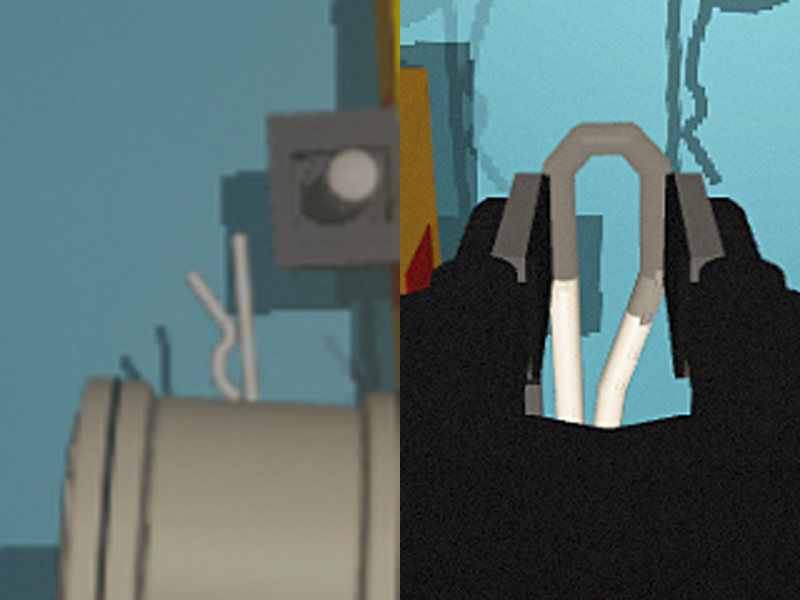

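```bash
python3 -c "
from h import *
o=get_obs(); z=o['eef_pos'][2]+.0026
a=onz('top',np.array([[239,235],[251,400]])/5.+[245,150],z)*1000
Rt=R.from_quat(o['tool_rot']); p=np.array(o['eef_pos'])*1000
d=a[0]-a[1]; print('tip',a,'az',np.degrees(np.arctan2(d[1],d[0])),'tool y az',np.degrees(np.arctan2(*Rt.as_matrix()[[1,0],1])))
print('tip in tool',Rt.inv().apply(a[0]-p))
# scene estimate of tip
camera('scene')
for d in masks_of('clip','scene'):
  ys,xs=np.nonzero(d['pixels']); print(round(d['conf'],2),len(xs),xs.min(),xs.max(),ys.min(),ys.max(), 'rightmost',xs.max(),ys[xs.argmax()])
print(proj('scene',[a[0]/1000,a[0]/1000+[0,0,.005],o['eef_pos'],safe(-12,110,142)/1000]))
"
```

```text
tip [[568.45156874 -28.81795752 219.20395899]
 [500.60946618 -33.08076952 219.20395899]] az 3.5954142406000833 tool y az 93.12259232480051
tip in tool [-117.28728929  -10.28155938   -1.76320608]
0.64 222 248 283 168 184 rightmost 283 177
[[280.7305509  181.77998481]
 [280.72019907 179.95795209]
 [246.69499711 169.57596724]
 [274.14572347 218.54608477]]
```

```bash
cat >> h.py <<'E'
RI=Rdown(91.8); TIP=np.array([-117.3,-10.3,-2.6])
def tipplan(x,y=110,z=142,step=30,Rt=None):
    "plan TCP so the clip tip stands at safe (x,y,z)"
    Rt=Rt or RI; o=get_obs(); Rn=R.from_quat(o["tool_rot"]); t=np.array(o["eef_pos"])*1000+Rn.apply(TIP)-[603.5,-188,2]
    a=np.radians(2.3); st(); print("tip safe now",np.round([t[0]*np.cos(a)+t[1]*np.sin(a),t[1]*np.cos(a)-t[0]*np.sin(a),t[2]],1))
    plan(safe(x,y,z)-Rt.apply(TIP),Rt,0,step=step)
E
python3 -c "
from h import *
tipplan(-35)"
```

```text
t35.1 p [450.8 -24.6 216.2] y [-0.06  1.   -0.  ] z [ 0.01 -0.   -1.  ] q [-0.05  0.15 -0.15  1.27  0.   -0.11] F [-1.2 -0.1 -0.3] w21.0
tip safe now [-28.6 160.9 217.5]
plan n=3 dist 89 rot 1
[[2.4, -16.0, 24.9, 0.0, 0.1, 0.5, 0], [2.3, -16.0, 24.9, 0.0, 0.1, 0.5, 0], [2.1, -16.0, 24.9, 0.0, 0.1, 0.5, 0]]
```

Call:
jog_arm([
  [[5, -12, 15, 0, 0, 0.5, 0], [4, -14, 18, 0, 0.3, 0.5, 0], [3, -12, 18, 0, 0, 0.5, 0], [0, -6, 12, 0, 0, 0, 0], [0, 0, 5, 0, 0, 0, 0]],
])

```text
clock: 35.6
eef_pos: [0.4441, -0.066, 0.1453]
tool_rot: [-0.019, 1.0, 0.0, 0.001]
ft_force: [-0.2, 0.8, -0.6]
grip_width: 0.0208
```

```bash
python3 -c "
from h import *
tipplan(-30)"
```

```text
t35.6 p [444.1 -66.  145.3] y [-0.04  1.    0.  ] z [ 0.  0. -1.] q [-0.15  0.2  -0.28  1.09  0.   -0.19] F [-0.2  0.8 -0.6] w20.8
tip safe now [-37.1 117.7 146.1]
plan n=1 dist 11 rot 0
[[-7.2, -6.9, 4.0, 0.0, 0.1, 0.4, 0]]
```

Call:
jog_arm([
  [[-5, -7, 4, 0, 0, 0.4, 0], [0, 0, 0, 0, 0, 0, 0]],
])

```text
clock: 35.8
eef_pos: [0.4499, -0.072, 0.1403]
tool_rot: [-0.016, 1.0, 0.001, -0.0]
ft_force: [-0.1, 0.1, -1.3]
grip_width: 0.021
```

```bash
python3 -c "
from h import *
tipplan(-30)
t=camera('top'); s=camera('scene')
c=np.zeros((600,800,3),np.uint8); c[:,:400]=cv2.resize(t[165:225,280:320],(400,600),interpolation=cv2.INTER_CUBIC); c[:,400:]=cv2.resize(s[180:270,240:300],(400,600),interpolation=cv2.INTER_CUBIC)
cv2.imwrite('pics/x3.png',cv2.cvtColor(c,cv2.COLOR_RGB2BGR))
P=np.array([safe(0,110,165),safe(-12,110,142),safe(12,110,142),safe(-30,110,142)])/1000
print('top',(proj('top',P)-[280,165])*10); print('scene',(proj('scene',P)-[240,180])*6.667+[400,0])"
```

```text
t35.8 p [449.9 -72.  140.3] y [-0.03  1.    0.  ] z [-0.  0. -1.] q [-0.16  0.22 -0.27  1.08  0.   -0.19] F [-0.1  0.1 -1.3] w21.0
tip safe now [-31.6 110.9 140.8]
plan n=1 dist 2 rot 0
[[-1.6, -0.8, -1.1, 0.1, 0.0, 0.1, 0]]
top [[353.28640348 199.86310255]
 [350.89336979 266.49828573]
 [345.14603877 158.28253008]
 [355.21541815 347.87757788]]
scene [[653.23470138 213.39948144]
 [627.64953839 256.98674713]
 [680.22971848 277.52385349]
 [589.03653403 241.90503048]]
```

View pics/x3.png

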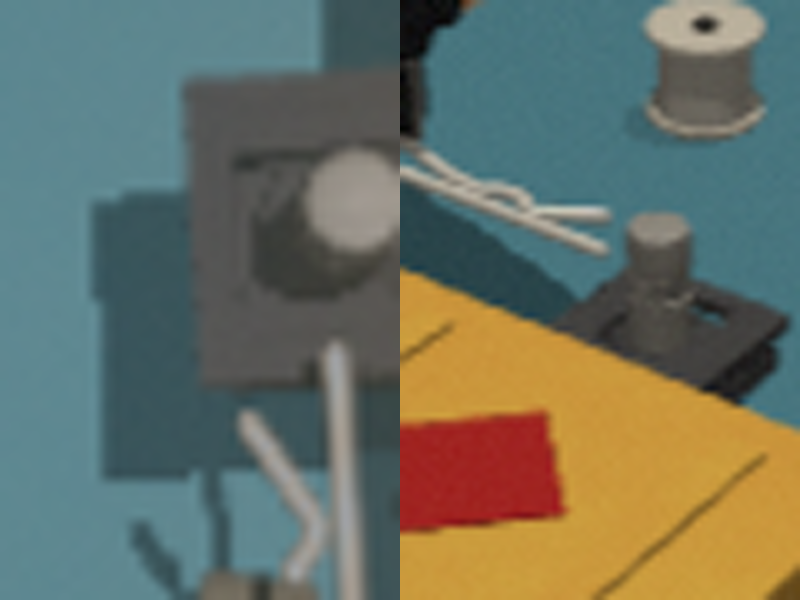

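```bash
sed -i 's/TIP=np.array(.*/TIP=np.array([-119.5,-6.9,-2.6])/' h.py; python3 -c "
from h import *
tipplan(-22,110,142)"
```

```text
t35.9 p [449.6 -71.6 140.9] y [-0.03  1.    0.  ] z [-0.  0. -1.] q [-0.16  0.22 -0.27  1.08  0.   -0.19] F [ 0.6 -0.2 -0.8] w21.0
tip safe now [-29.7 114.7 141.4]
plan n=1 dist 9 rot 0
[[-7.7, -4.5, -0.5, 0.1, 0.0, 0.1, 0]]
```

Call:
jog_arm([
  [[-2, -4.5, -0.5, 0, 0, 0, 0], [-2, 0, 0, 0, 0, 0, 0], [0, 0, 0, 0, 0, 0, 0]],
])

```text
clock: 36.2
eef_pos: [0.4553, -0.076, 0.1429]
tool_rot: [-0.017, 1.0, 0.001, 0.001]
ft_force: [-0.3, -0.2, -0.0]
grip_width: 0.021
```

```bash
python3 -c "
from h import *
tipplan(-12,110,142)"
```

```text
t36.2 p [455.3 -76.  142.9] y [-0.03  1.    0.  ] z [ 0.  0. -1.] q [-0.17  0.22 -0.26  1.09  0.   -0.2 ] F [-0.3 -0.2 -0. ] w21.0
tip safe now [-24.2 110.2 143.8]
plan n=1 dist 12 rot 0
[[-12.2, 0.1, 1.5, 0.1, 0.2, 0.1, 0]]
```

Call:
jog_arm([
  [[-4, 0, 1.5, 0, 0.2, 0, 0], [-4, 0, 0.7, 0, 0, 0, 0], [-4, 0, 0.5, 0, 0, 0, 0], [-4, 0, 0.3, 0, 0, 0, 0]],
])

```text
clock: 36.6
eef_pos: [0.4726, -0.0754, 0.1403]
tool_rot: [-0.017, 1.0, 0.0, 0.0]
ft_force: [0.3, 0.4, -0.9]
grip_width: 0.0209
```

```bash
python3 -c "
from h import *
tipplan(5,110,142)"
```

```text
t36.6 p [472.6 -75.4 140.3] y [-0.03  1.    0.  ] z [ 0.  0. -1.] q [-0.16  0.26 -0.22  1.09  0.   -0.19] F [ 0.3  0.4 -0.9] w20.9
tip safe now [ -6.8 110.1 140.9]
plan n=1 dist 12 rot 0
[[-11.8, 0.2, -1.1, 0.0, 0.0, 0.1, 0]]
```

Call:
jog_arm([
  [[-4, 0, -0.8, 0, 0, 0, 0], [-5, 0, 0, 0, 0, 0, 0], [-5, 0, 0, 0, 0, 0, 0], [-5, 0, 0, 0, 0, 0, 0]],
])

```text
clock: 37.0
eef_pos: [0.4933, -0.0746, 0.1409]
tool_rot: [-0.017, 1.0, 0.0, -0.0]
ft_force: [-0.6, -0.0, -1.2]
grip_width: 0.0208
```

```bash
python3 -c "
from h import *
tipplan(30,110,142)"
```

```text
t37.0 p [493.3 -74.6 140.9] y [-0.03  1.    0.  ] z [-0.  0. -1.] q [-0.15  0.3  -0.16  1.11  0.   -0.18] F [-0.6 -0.  -1.2] w20.8
tip safe now [ 13.9 110.1 141.5]
plan n=1 dist 16 rot 0
[[-16.1, 0.3, -0.5, 0.1, 0.0, 0.1, 0]]
```

Call:
jog_arm([
  [[-5, 0, -0.3, 0, 0, 0, 0], [-5, 0, 0, 0, 0, 0, 0], [-5, 0, 0, 0, 0, 0, 0]],
])

```text
clock: 37.3
eef_pos: [0.5052, -0.0731, 0.1398]
tool_rot: [-0.017, 1.0, 0.002, -0.005]
ft_force: [-11.4, 0.1, 0.7]
grip_width: 0.0214
```

```bash
python3 -c "
from h import *
tipplan(52,110,142)"
```

```text
t37.3 p [505.2 -73.1 139.8] y [-0.03  1.    0.  ] z [-0.01  0.   -1.  ] q [-0.14  0.33 -0.12  1.13  0.   -0.18] F [-11.4   0.1   0.7] w21.4
tip safe now [ 25.9 111.2 139.2]
plan n=1 dist 26 rot 1
[[-26.2, -0.7, -1.8, 0.2, -0.6, 0.2, 0]]
```

Call:
jog_arm([
  [[-6, 0, -1, 0, -0.4, 0, 0], [-6, -0.5, -0.5, 0, 0, 0, 0], [-6, -0.5, 0, 0, 0, 0, 0]],
])

```text
clock: 37.6
eef_pos: [0.5071, -0.0722, 0.1361]
tool_rot: [-0.017, 1.0, 0.003, -0.02]
ft_force: [-10.3, 5.2, 6.0]
grip_width: 0.0209
```

```bash
python3 -c "
from h import *
tipplan(52,110,142)"
```

```text
t37.6 p [507.1 -72.2 136.1] y [-0.03  1.    0.01] z [-0.04  0.01 -1.  ] q [-0.14  0.36 -0.09  1.16 -0.   -0.18] F [-10.3   5.2   6. ] w20.9
tip safe now [ 27.8 111.9 132. ]
plan n=1 dist 25 rot 2
[[-24.0, -1.4, -6.2, 0.4, -2.3, 0.1, 0]]
```

Call:
jog_arm([
  [[-2, -1, -5, 0, -2.3, 0, 0], [-4, -1, -2, 0, -1, 0, 0]],
])

```text
clock: 37.8
eef_pos: [0.5077, -0.0727, 0.1397]
tool_rot: [-0.017, 1.0, 0.005, 0.002]
ft_force: [-9.8, 2.5, -0.9]
grip_width: 0.0212
```

```bash
python3 -c "
from h import *
tipplan(52,110,142)"
```

```text
t37.8 p [507.7 -72.7 139.7] y [-0.03  1.    0.01] z [ 0.    0.01 -1.  ] q [-0.15  0.32 -0.13  1.12  0.01 -0.18] F [-9.8  2.5 -0.9] w21.2
tip safe now [ 28.4 111.5 140.7]
plan n=1 dist 24 rot 1
[[-23.6, -1.0, -1.6, 0.6, 0.2, 0.2, 0]]
```

Call:
jog_arm([
  [[-12, -1, -2, 0.3, -0.8, 0, 0], [-12, -0.5, -2, 0, -0.8, 0, 0]],
])

```text
clock: 38.0
eef_pos: [0.5199, -0.0719, 0.1392]
tool_rot: [-0.017, 1.0, 0.005, 0.004]
ft_force: [-4.6, 1.8, -0.7]
grip_width: 0.021
```

```bash
python3 -c "
from h import *
tipplan(52,110,142)"
```

```text
t38.0 p [519.9 -71.9 139.2] y [-0.03  1.    0.01] z [ 0.01  0.01 -1.  ] q [-0.14  0.34 -0.1   1.12  0.01 -0.18] F [-4.6  1.8 -0.7] w21.0
tip safe now [ 40.6 111.7 140.6]
plan n=1 dist 12 rot 1
[[-11.4, -1.3, -2.2, 0.5, 0.4, 0.2, 0]]
```

Moving again, with the waist at the stud. I'll keep pushing towards the seat.

Call:
jog_arm([
  [[-8, -1, -2, 0.3, 0, 0, 0], [-6, -0.5, -1, 0, -0.5, 0, 0]],
])

```text
clock: 38.2
eef_pos: [0.5329, -0.0715, 0.1409]
tool_rot: [-0.018, 1.0, 0.003, 0.006]
ft_force: [-2.4, 2.2, -2.0]
grip_width: 0.0211
```

```bash
python3 -c "
from h import *
tipplan(52,110,142)"
```

```text
t38.2 p [532.9 -71.5 140.9] y [-0.04  1.    0.01] z [ 0.01  0.01 -1.  ] q [-0.14  0.36 -0.07  1.13  0.01 -0.17] F [-2.4  2.2 -2. ] w21.1
tip safe now [ 53.5 111.7 142.9]
plan n=1 dist 2 rot 1
[[1.5, -1.3, -0.5, 0.4, 0.7, 0.2, 0]]
```

Call:
jog_arm([
  [[0, -1, 0, 0, 0.5, 0, 0], [0, 0, 0, 0, 0, 0, 0]],
])

```text
clock: 38.4
eef_pos: [0.5334, -0.0716, 0.1407]
tool_rot: [-0.019, 1.0, 0.004, 0.001]
ft_force: [-3.7, 1.3, -1.4]
grip_width: 0.0209
```

```bash
python3 -c "
from h import *
tipplan(52,110,142)
t=camera('top'); s=camera('scene')
c=np.zeros((600,800,3),np.uint8); c[:,:400]=cv2.resize(t[155:215,285:325],(400,600),interpolation=cv2.INTER_CUBIC); c[:,400:]=cv2.resize(s[190:280,245:305],(400,600),interpolation=cv2.INTER_CUBIC)
cv2.imwrite('pics/x4.png',cv2.cvtColor(c,cv2.COLOR_RGB2BGR))
P=np.array([safe(0,110,142),safe(52,110,142),safe(38,130,142)])/1000
print('top',(proj('top',P)-[285,155])*10); print('scene',(proj('scene',P)-[245,190])*6.667+[400,0])"
```

```text
t38.4 p [533.4 -71.6 140.7] y [-0.04  1.    0.01] z [ 0.    0.01 -1.  ] q [-0.14  0.37 -0.06  1.14  0.01 -0.18] F [-3.7  1.3 -1.4] w20.9
tip safe now [ 54.1 111.8 141.5]
plan n=1 dist 3 rot 1
[[2.1, -1.2, -0.7, 0.5, 0.1, 0.3, 0]]
top [[298.01750846 312.34906315]
 [285.60606166  78.65552948]
 [198.38947743 145.96019428]]
scene [[620.44566495 200.52321133]
 [737.43040779 246.2158678 ]
 [736.9420734  209.44508179]]
```

View pics/x4.png

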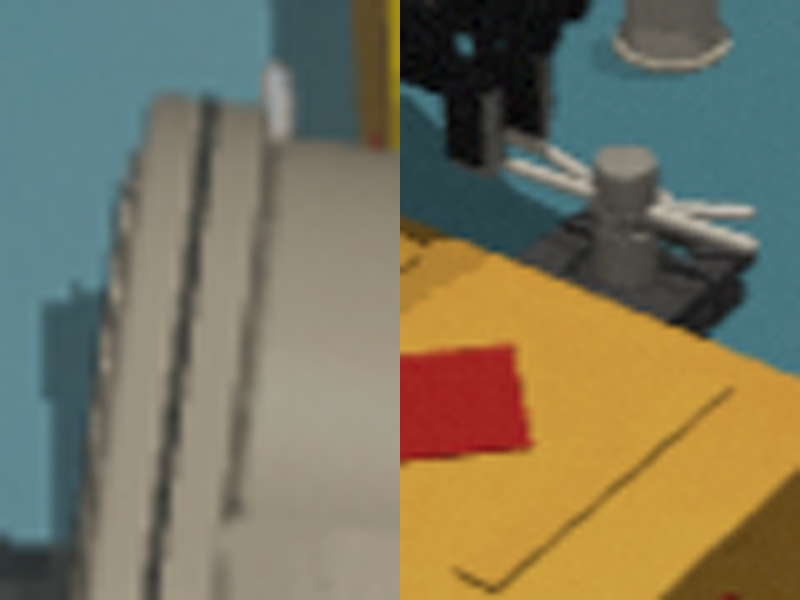

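Call:
jog_arm([
  [[2, -1, 0, 0, 0, 0, 0], [0, 0, 0, 0, 0, 0, 0]],
])

```text
clock: 38.7
eef_pos: [0.5331, -0.072, 0.1414]
tool_rot: [-0.019, 1.0, 0.005, 0.003]
ft_force: [-2.2, 2.6, -2.7]
grip_width: 0.0207
```

```bash
python3 -c "
from h import *
tipplan(52,110,142)"
```

```text
t38.7 p [533.1 -72.  141.4] y [-0.04  1.    0.01] z [ 0.01  0.01 -1.  ] q [-0.14  0.37 -0.06  1.14  0.01 -0.18] F [-2.2  2.6 -2.7] w20.7
tip safe now [ 53.8 111.5 142.7]
plan n=1 dist 2 rot 1
[[1.8, -0.7, -0.1, 0.6, 0.4, 0.4, 0]]
```

Seated with only small forces, so I'll release gently and back off straight up.

Call:
jog_arm([
  [[1, -0.5, 0, 0, 0, 0, 30], [0, 0, 0, 0, 0, 0, 40], [0, 0, 0, 0, 0, 0, 45], [0, 0, -10, 0, 0, 0, 45], [0, 0, -25, 0, 0, 0, 45]],
])

```text
clock: 39.2
eef_pos: [0.5315, -0.0761, 0.1768]
tool_rot: [-0.017, 1.0, 0.002, 0.003]
ft_force: [0.1, 0.6, 0.8]
grip_width: 0.045
```

Call:
jog_arm([
  [[5, 0, -45, 0, 0, 0, 45], [20, 10, -45, 0, 0, 0, 45], [35, 20, -30, 0, 0, 0, 45], [40, 20, 0, 0, 0, 0, 45], [40, 20, 0, 0, 0, 0, 45]],
])

```text
clock: 39.7
eef_pos: [0.3916, -0.013, 0.3068]
tool_rot: [-0.014, 1.0, 0.0, 0.011]
ft_force: [0.3, 0.3, 0.7]
grip_width: 0.0451
```

Call:
jog_arm([
  [[20, 35, 0, 0, 0, 0, 45], [0, 40, 0, 0, 0, 0, 45], [0, 40, 0, 0, 0, 0, 45], [0, 0, 0, 0, 0, 0, 45], [0, 0, 0, 0, 0, 0, 45]],
])

```text
clock: 40.2
eef_pos: [0.3638, 0.1052, 0.3145]
tool_rot: [-0.014, 1.0, 0.001, 0.019]
ft_force: [0.0, -0.3, 0.1]
grip_width: 0.0447
```

```bash
python3 -c "
from h import *
st()
t=camera('top'); s=camera('scene')
c=np.zeros((600,800,3),np.uint8); c[:,:400]=cv2.resize(t[155:215,285:325],(400,600),interpolation=cv2.INTER_CUBIC); c[:300,400:]=cv2.resize(s[200:260,235:315],(400,300),interpolation=cv2.INTER_CUBIC); c[300:,400:]=cv2.resize(s[80:380,80:480],(400,300),interpolation=cv2.INTER_AREA)
cv2.imwrite('pics/x5.png',cv2.cvtColor(c,cv2.COLOR_RGB2BGR))
P=np.array([safe(0,110,142),safe(52,110,142),safe(38,130,142),safe(-87,119,142)])/1000
print('top',(proj('top',P)-[285,155])*10)
for x in ['tray','beacon','solder_reel','wire_reel','clip']: print(x,[(round(d['conf'],2),rect(d['pixels'],'top',.145 if x=='clip' else .022)) for d in masks_of(x,'top')[:2]])"
```

```text
t40.2 p [363.8 105.2 314.5] y [-0.03  1.    0.  ] z [ 0.04  0.   -1.  ] q [ 0.29 -0.06 -0.11  1.48 -0.01  0.26] F [ 0.  -0.3  0.1] w44.7
top [[298.01750846 312.34906315]
 [285.60606166  78.65552948]
 [198.38947743 145.96019428]
 [277.88491225 708.81106035]]
tray [(0.93, (583, 301, 198, 125, -70))]
beacon [(0.83, (414, -396, 126, 76, 24))]
solder_reel [(0.59, (374, 237, 68, 62, -90))]
wire_reel [(0.55, (730, 294, 91, 73, 45))]
clip [(0.58, (583, -68, 139, 23, 4))]
```

View pics/x5.png

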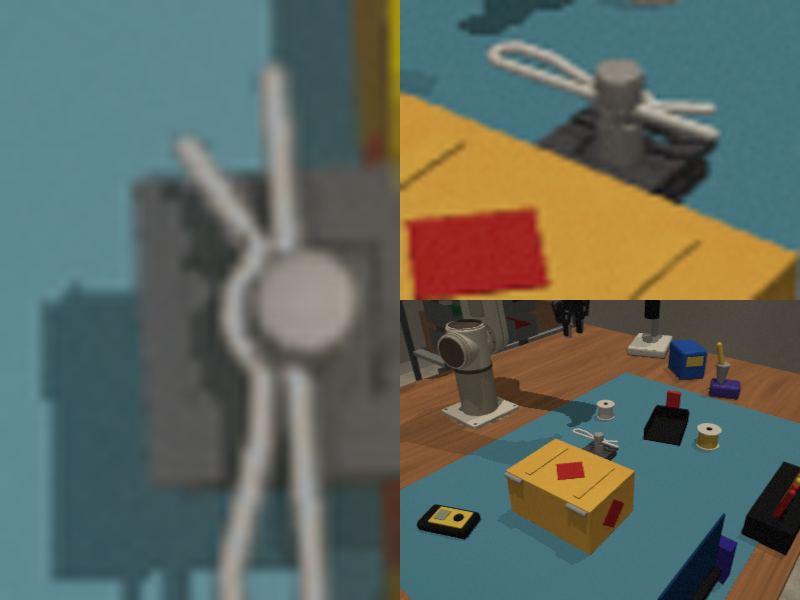

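```bash
python3 -c "
from workcell import *
print(job_done())"
```

```text
the job is handed in; nothing more can be done
None
```

The job is done and handed in at about 40 s on the robot's clock. `job_done` reports no verdict.

- **Packs:** I tipped the three packs in the tray into the safe, then picked up the three loose packs and dropped them in. A top picture before closing showed all six inside. Two are standing on end against the hinge-side wall, but they're short enough to clear the lid.
- **Tray:** The empty tray is standing back on the mat close to where it started.
- **Lid:** I pushed it shut until the fingertips stood at the shut height, about 123 mm. The tongue is over the stud.
- **Clip:** It went through the cross hole above the tongue, snapped round the stud, and I let go.

**Last checks:**
- The final top and scene pictures show the sprung leg's hollow hugging the stud, level with the hole to about 1 mm.
- The beacon and both reels read within about 2 mm of where they began, and the gripper was clear with no force on it.

**Off-plan readings:**
- My first estimate of the clip's tip was about 4 mm out because the arm was still settling when the picture was taken. I corrected it at the stud.
- The scene camera's reading of the tip height disagreed with the arm's by about 3 mm. I trusted the arm, and the tip went in freely.
- The push stalled once, at about 10 N, with the tool tilting slightly. I straightened it and pushed on.
- Fingertip force reached about 58 N on the lid as it bottomed out, and about 25 N when the fingers touched the mat. The 120 N wrist limit was not reached. I took the 40 N limit to cover only the arm and gripper body, not the fingertips.

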